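# Clear the polariscope and cross its polarisers

## Task

Move the filter carton away from the pegs and lay it flat in the middle of the blue mat, take every filter paddle out of the polariscope's slots, and hang it by its eye on a peg of the green rack, pushed in until the brass flap has dropped behind it. Only then cross the polarisers: turn the polariser's dial (blue bar) until it reads 30 degrees at its index line and the analyser's dial (yellow bar) until it reads 120. Leave the bottles round about alone.

Things in the scene. Friction and masses are not known exactly. Their poses are not given: they have to be found in the camera images.
- filter_red: loose filter paddle, 60 g, 150 mm tall, 50 wide (y), 6 thick (x); origin: centre of underside. z 0-72: black frame, red window; z 72-111: open eye 30 wide, straight sides to z 96, then a 45 degree gable, apex z 111; z 112-150: red ribbed tab 10 thick, 30 wide, pinched from above across x. Starts upright in one of the bed's slots (40 deep): pull straight up. Absent in some starts
- filter_green: loose filter paddle, 60 g, 150 mm tall, 50 wide (y), 6 thick (x); origin: centre of underside. z 0-72: black frame, green window; z 72-111: open eye 30 wide, straight sides to z 96, then a 45 degree gable, apex z 111; z 112-150: green ribbed tab 10 thick, 30 wide, pinched from above across x. Starts upright in one of the bed's slots (40 deep): pull straight up. Absent in some starts
- filter_violet: loose filter paddle, 60 g, 150 mm tall, 50 wide (y), 6 thick (x); origin: centre of underside. z 0-72: black frame, violet window; z 72-111: open eye 30 wide, straight sides to z 96, then a 45 degree gable, apex z 111; z 112-150: violet ribbed tab 10 thick, 30 wide, pinched from above across x. Starts upright in one of the bed's slots (40 deep): pull straight up. Absent in some starts
- filter_red_eye (a point): apex of the roof of that paddle's eye, 111 mm above its underside, same axes; on the peg it rests about 7 mm above the peg's axis
- filter_green_eye (a point): apex of the roof of that paddle's eye, 111 mm above its underside, same axes; on the peg it rests about 7 mm above the peg's axis
- filter_violet_eye (a point): apex of the roof of that paddle's eye, 111 mm above its underside, same axes; on the peg it rests about 7 mm above the peg's axis
- polariser_axis (a point): polariser dial's vertical axis, at the top of its white ring, 92 mm above the bench. On the ring stands the blue grip bar, 34 mm long, 12 thick, rising 26 mm above this point, one end red. The fixed grey head below is 72 x 64 x 70 mm; the point's -x axis points at the black index line at its front edge
- polariser_dial (a joint): reading of the polariser's dial (rad): 0 with the bar's red end and the red zero mark at the black index line; grows as it is turned counter-clockwise seen from above. The bar lies along the point's x axis turned by this angle. Ring marks every 10 degrees, long every 30, clockwise from red 0 to 180. Range -0.35 to 3.3; friction 0.03 N m; stays where left
- analyser_axis (a point): analyser dial's vertical axis, at the top of its white ring, 92 mm above the bench. On the ring stands the yellow grip bar, 34 mm long, 12 thick, rising 26 mm above this point, one end red. The fixed grey head below is 72 x 64 x 70 mm; the point's -x axis points at the black index line at its front edge
- analyser_dial (a joint): reading of the analyser's dial (rad): 0 with the bar's red end and the red zero mark at the black index line; grows as it is turned counter-clockwise seen from above. The bar lies along the point's x axis turned by this angle. Ring marks every 10 degrees, long every 30, clockwise from red 0 to 180. Range -0.35 to 3.3; friction 0.03 N m; stays where left
- bed: fixed dark steel bed, 76 x 276 x 12 mm; origin: centre of underside. Carries the two heads, 98 mm to either side of its middle (which is which varies), and between them an aluminium holder with filter slots at 0 and 40 mm to either side along its y. Paddles stand there with their thickness along the bed's y, undersides 12 mm above the bench
- rack: fixed rack: green upright board 220 mm wide, 12 thick, top at 124 mm, with three level steel pegs pointing along its -x (towards the robot), 70 mm apart; one paddle to a peg. Its 3 mm foot plate reaches 60 mm in front of the board. Origin: on the bench below the middle of the board's front face
- peg_0 (a point): tip of the left (+y) peg, on its axis, 112 mm above the bench, axes of the rack: the peg, 10 mm thick, 95 long, runs from here along +x to the board. Slide an eye on with the peg's axis at paddle z 90 to 96, so that the eye's lower edge swings the flap in and up, until the paddle is 54 to 80 mm past the tip; then let it down 10 to 12 mm onto the peg
- keeper_0 (a joint): angle (rad) of the left (+y) peg's brass gravity flap, 10 mm wide, 38 long, pivoted 8 mm behind the tip and 8 mm below the peg's axis: 0 hanging straight down (locked), up to 1.5 folded in along the peg; falls back by its own weight, cannot swing outward
- peg_1 (a point): tip of the middle peg, on its axis, 112 mm above the bench, axes of the rack: the peg, 10 mm thick, 95 long, runs from here along +x to the board. Slide an eye on with the peg's axis at paddle z 90 to 96, so that the eye's lower edge swings the flap in and up, until the paddle is 54 to 80 mm past the tip; then let it down 10 to 12 mm onto the peg
- keeper_1 (a joint): angle (rad) of the middle peg's brass gravity flap, 10 mm wide, 38 long, pivoted 8 mm behind the tip and 8 mm below the peg's axis: 0 hanging straight down (locked), up to 1.5 folded in along the peg; falls back by its own weight, cannot swing outward
- peg_2 (a point): tip of the right (-y) peg, on its axis, 112 mm above the bench, axes of the rack: the peg, 10 mm thick, 95 long, runs from here along +x to the board. Slide an eye on with the peg's axis at paddle z 90 to 96, so that the eye's lower edge swings the flap in and up, until the paddle is 54 to 80 mm past the tip; then let it down 10 to 12 mm onto the peg
- keeper_2 (a joint): angle (rad) of the right (-y) peg's brass gravity flap, 10 mm wide, 38 long, pivoted 8 mm behind the tip and 8 mm below the peg's axis: 0 hanging straight down (locked), up to 1.5 folded in along the peg; falls back by its own weight, cannot swing outward
- filter_box: filter carton, dark with a light band, loose, 90 (x) x 60 (y) x 26 mm (z), 90 g, lies flat in front of the pegs, where the paddles must come in low. Origin: centre of its underside
- mat: fixed blue mat, 160 x 160 x 3 mm, flat on the bench. Origin: centre of its underside
- amber_bottle: brown reagent bottle, 52 mm wide, 132 tall, behind the work, a loose bystander to be left alone. Origin: centre of its underside
- white_bottle: white reagent bottle, 56 mm wide, 102 tall, at the far left, a loose bystander to be left alone. Origin: centre of its underside
- wash_bottle: wash bottle with red cap, 178 mm tall, at the far right, a loose bystander to be left alone. Origin: centre of its underside

How it is judged:
By the outcome, as a careful person would: the job done as asked, in the order asked, and still so for the second after the job is handed in, with the robot touching nothing.
Of filter_red, filter_green, filter_violet only 2 to 3 are there at a start; the rules pass over those that are not, and their reading is None.
At some moment in a run one of filter_box may be knocked a few centimetres aside while the robot is not near it.
It also fails if it takes over 210 s, if anything falls off the work surface, if the arm or the gripper's body presses on something with over 40 N, if the wrist force passes 120 N, or if a joint passes its speed limit or range.

## Robot

A 6-joint arm with a two-finger parallel gripper is mounted at the origin on a cart in front of the work surface, level with it; the furniture and walls round the work are solid. World frame = base frame: x ahead of the robot, y to its left, z up, the work surface at z = 0. Lengths are in mm, angles in degrees, forces in N, time in s.
With the tool pointing down it reaches from about 350 to 850 mm from the base axis. Payload 8.1 kg.
Tool frame: the origin (TCP) lies midway between the tips of the shut fingers; the grasp point (between the pads) lies 19 mm behind it (r.pinch_z is the distance from the TCP to the grasp point, in mm); z points along the fingers, y is the line along which they close (so a half turn about z gives the same grasp; the last joint's range is limited). The gripper opens to 85 mm and grips with 20 to 120 N. Pads are 22 mm wide; open, the fingers measure 114 mm over their backs; the gripper's body (76 mm by 85 mm) begins 54 mm behind the grasp point. The pads swing forward as they close: fully open they stand 13 mm farther back than shut.
Start: joints at [60.653, 7.471, 85.268, -0, 87.261, -4.893], TCP at [248.356, 546.191, 231.292] pointing down, gripper open.
Joint ranges: [-169.43, 169.43], [-51.17, 129.36], [1.28, 143.12], [-76.62, 256.62], [0, 156.53], [-152.29, 152.29]. Speed limits (degrees/s): [136.94, 136.94, 159.86, 180, 180, 180].

## Interface

Orientations are given as [roll, pitch, yaw] about the fixed x, y, z axes, in that order (R = Rz(yaw) Ry(pitch) Rx(roll)).
In Python, from bench import sensors, optics, job, r gives the robot as it stands.
- The arm moves only by the tool play_rows, never from a script. Its argument "motion" is a list that holds one entry, the list of rows, each a list of 6 numbers: the shift along the tool's x, y, z in cm, then the turn, a rotation vector about the tool's x, y, z in degrees. In form: [[[x, y, z, ax, ay, az], ...]]. A call has 1 to 5 rows; each row is the pose to reach, as a shift and turn from the pose commanded when the call began, along the tool's axes at that moment; what a row does not reach only later rows make up. A row lasts 1/10 s, in which the tool goes at most 50 mm and 8.59 degrees, less where a joint would pass 70% of its speed; a pose out of reach is approached as far as the arm can. A call with a gripper value outside its range is refused whole. "jaw" is the opening, from 0 (shut) to 1 (fully open), set as the call begins (left out, the last holds). The fingers move at their own pace and stop on an object; "squeeze" is the grip in N (left out, the last holds). Time passes only in rows, so rows that repeat a pose let the fingers close. It gives the time, the measured TCP pose, the force, the opening and the grip force at its end, in the units of the state.
- sensors.sense(): the state, without advancing time (a new reading comes with each control period).
- optics.snapshot(name): name is "scene" or "top"; returns a dict with "pixels" (480x640x3 uint8, red, green, blue), "mtx" (3x3 intrinsics, pixels), "R" (3x3) and "t" (3): a world point X has camera coordinates R X + t. Camera axes: x right, y down, z forward; pixel columns grow to the right and rows downward; lengths in mm; the calibration is good to about 2 mm. A picture is of the moment at which its call begins. There is no depth.
- job.hand_in(): hands the job in; it is judged then, once.
The state is a dict: "time": time; "joint_pos": joint angles; "qd": joint speeds; "joint_efforts": joint torques, N m; "tool_pos": TCP position; "tcp_rot": TCP orientation; "ft_force": force on the tool from outside, world axes, zero at the start; "wrist_torque": the same for the moment, N m; "finger_gap": finger opening in mm; "grip_force": force on a finger pad.
Only numpy, scipy, OpenCV 4.12 (cv2) and the standard library are available. Lean on these libraries where they do the work, as an engineer would, in place of code of your own. Each camera call takes 0.05 s, during which the arm holds its last target. There are 200 camera calls.

## Working session

There is one attempt and no reset: what is moved stays moved. The work goes in short steps, Python scripts to look and compute and a tool call to move; the robot and the scene stay as the last step left them, time stands still between calls to the robot, and variables do not carry over. Pictures are saved under pics/ and viewed, at most 14 in all, crops included, and the job is handed in when it is done.

Besides the shell and the picture viewer there is one more tool, called after "Call:" as name(argument=value, ...), one argument or row to a line, values as JSON. play_rows: Moves the arm, as the interface text tells. Its arguments: {"type":"object","properties":{"motion":{"type":"array","items":{"type":"array","items":{"type":"array","items":{"type":"number"}}}},"jaw":{"type":"number"},"squeeze":{"type":"number"}},"required":["motion"]}

```bash
ls; mkdir -p pics
cat > h.py <<'E'
import numpy as np, cv2
from bench import sensors, optics, job, r
def snap(n,f):
    s=optics.snapshot(n); cv2.imwrite('pics/'+f+'.png',s['pixels'][:,:,::-1]); return s
def ray(s,u,v,z):
    K,R,t=[np.array(s[k],float) for k in('mtx','R','t')]
    d=R.T@np.linalg.solve(K,[u,v,1.]); c=-R.T@t
    return c+d*(z-c[2])/d[2]
def proj(s,X):
    p=np.array(s['mtx'])@(np.array(s['R'])@np.array(X,float)+np.array(s['t'])); return p[:2]/p[2]
E
python3 - <<'E'
from h import *
import pickle
a=snap('scene','s0');b=snap('top','t0')
pickle.dump((a,b),open('p0.pkl','wb'))
for s in(a,b): print(np.array(s['mtx']).round(1).tolist(), (-np.array(s['R']).T@np.array(s['t'])).round(0))
print({k:np.round(v,2).tolist() for k,v in sensors.sense().items()})
E
```

```text
pics
[[610.2, 0.0, 324.6], [0.0, 610.2, 235.7], [0.0, 0.0, 1.0]] [-501. 1025.  921.]
[[595.9, 0.0, 332.7], [0.0, 595.9, 236.3], [0.0, 0.0, 1.0]] [ 233.   19. 1707.]
{'time': 0.1, 'joint_pos': [60.65, 7.51, 85.32, 0.0, 87.26, -4.89], 'qd': [0.03, -0.03, -0.12, -0.02, -0.04, -0.05], 'joint_efforts': [0.0, -57.1, -50.19, -0.0, 0.01, -0.0], 'tool_pos': [248.09, 545.74, 230.34], 'tcp_rot': [-179.9, -0.01, 155.55], 'ft_force': [0.11, 0.27, -1.25], 'wrist_torque': [-0.06, 0.03, 0.03], 'grip_force': 0.0, 'finger_gap': 85.62}
```

View pics/s0.png

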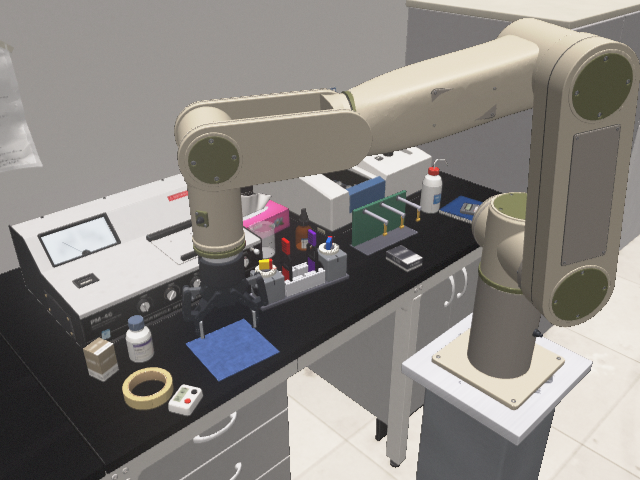

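View pics/t0.png

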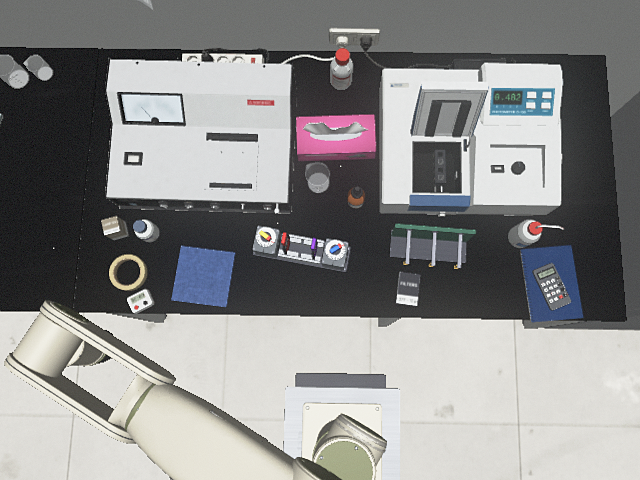

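The arm partly overhangs, but everything is visible: red and violet paddles near (285,243) and (313,245) in the top view, the carton at (408,288), the mat at (204,276), and the rack at (432,232). I'll enlarge both views next.

Run:
```python
from h import *
import pickle
a,b=pickle.load(open('p0.pkl','rb'))
t=b['pixels'][212:312,240:360,::-1]; u=b['pixels'][212:312,375:495,::-1]
im=np.vstack([cv2.resize(np.hstack([t,u]),None,fx=3.33,fy=3.33,interpolation=cv2.INTER_CUBIC)[:, :]])
s=a['pixels'][180:310,245:445,::-1]
im2=cv2.resize(s,None,fx=4,fy=4,interpolation=cv2.INTER_CUBIC)
cv2.imwrite('pics/c0.png',im); cv2.imwrite('pics/c1.png',im2); print(im.shape,im2.shape)
```

```text
(333, 799, 3) (520, 800, 3)
```

View pics/c0.png

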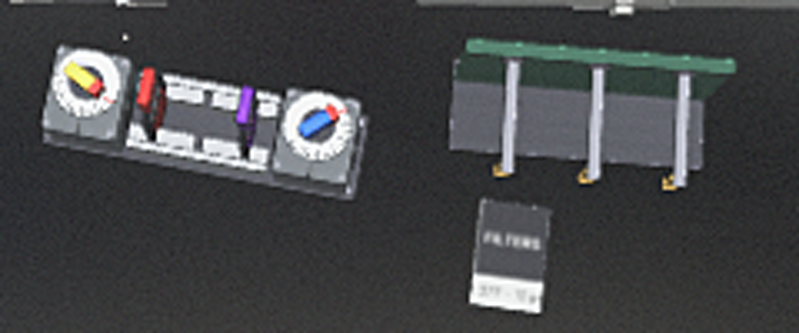

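View pics/c1.png

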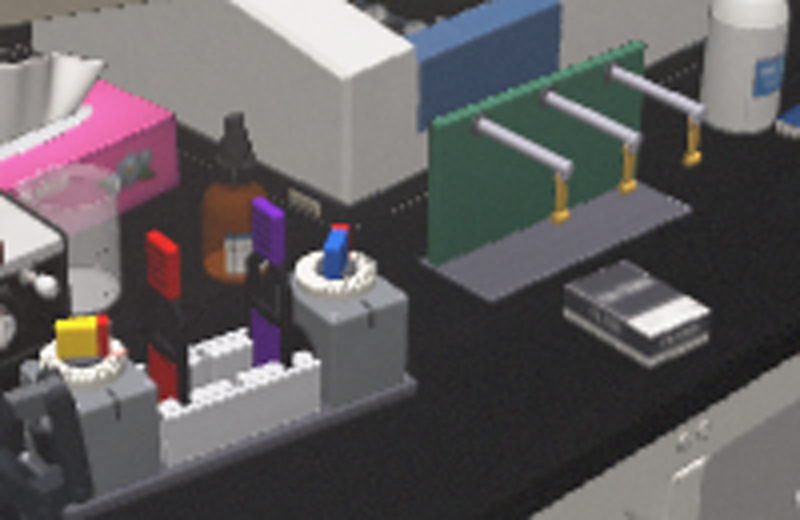

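Crop reading (c0: px = u/3.33 + 240 or 375): analyser (yellow) ring is at about (86,83) and polariser (blue) at (318,124). The red tab is at (148,90), the violet at (245,105). Peg tips are at (507,172), (590,178) and (680,185), and the carton corners are (480,200), (551,208), (541,314), (468,303). Next I'll triangulate.

```bash
cat >> h.py <<'E'
def tri(obs):
    A=[];B=[]
    for s,u,v in obs:
        K,R,t=[np.array(s[k],float) for k in('mtx','R','t')]
        P=K@np.c_[R,t]
        for w,i in((u,0),(v,1)):
            q=w*P[2]-P[i]; n=np.linalg.norm(q[:3]); A.append(q[:3]/n);B.append(-q[3]/n)
    x,*_=np.linalg.lstsq(np.array(A),np.array(B),rcond=None); return x,np.abs(np.array(A)@x-B).max()
def blob(s,lo,hi,box,k=0):
    x0,y0,x1,y1=box; hsv=cv2.cvtColor(s['pixels'],cv2.COLOR_RGB2HSV)
    m=np.zeros(hsv.shape[:2],np.uint8); m[y0:y1,x0:x1]=cv2.inRange(hsv,lo,hi)[y0:y1,x0:x1]
    n,l,st,c=cv2.connectedComponentsWithStats(m)
    i=1+np.argmax(st[1:,4]); return c[i],st[i],(l==i).astype(np.uint8)
E
python3 - <<'E'
from h import *
import pickle
a,b=pickle.load(open('p0.pkl','rb'))
L=lambda u,v:(u/3.33+240,v/3.33+212); Rr=lambda u,v:((u-400)/3.33+375,v/3.33+212); S=lambda u,v:(u/4+245,v/4+180)
P=lambda n,x:print(n,np.round(x,1))
for n,p in dict(an=L(86,83),pol=L(318,124)).items(): P(n,ray(b,*p,92))
for n,p in dict(an=S(82,357),pol=S(336,271)).items(): P(n+'_s',ray(a,*p,92))
for i,(p,q) in enumerate([((507,172),(568,170)),((593,178),(633,140)),((681,185),(697,110))]):
    P('peg%d'%i,ray(b,*Rr(*p),112)); P('  s',ray(a,*S(*q),112)); P('  tri',tri([(b,*Rr(*p)),(a,*S(*q))])[0])
for p in [(512,62),(599,69),(685,75)]: P('pegroot',ray(b,*Rr(*p),112))
for p in [(467,42),(736,62)]: P('boardtop',ray(b,*Rr(*p),124))
for p in [(449,150),(702,167)]: P('foot',ray(b,*Rr(*p),3))
for p in [(480,200),(551,208),(541,314),(468,303)]: P('box',ray(b,*Rr(*p),26))
for p in [(622,262),(710,308),(653,345),(563,288)]: P('box_s',ray(a,*S(*p),26))
c,st,m=blob(b,(100,80,60),(125,255,255),(160,235,245,315)); 
r_=cv2.minAreaRect(cv2.findContours(m,0,2)[0][0]); q=cv2.boxPoints(r_); P('mat',np.mean([ray(b,*x,3) for x in q],0)); [P(' ',ray(b,*x,3)) for x in q]
for n,lo,hi,bb,bs in [('red',(0,150,60),(8,255,255),(278,228,291,250),(278,235,294,258)),('vio',(128,100,60),(150,255,255),(308,235,322,250),(305,228,320,250))]:
    c,st,m=blob(b,lo,hi,bb); d,st2,m2=blob(a,lo,hi,bs); P(n,np.r_[c,st[:],d,st2]); x,e=tri([(b,*c),(a,*d)]); P(n,x);print(e); P('  top162',ray(b,*c,155)); P('  s',ray(a,*d,143))
for p in [(43,143),(353,198),(366,118)]: P('bed',ray(b,*L(*p),12))
E
```

```text
an [555.2 217.   92. ]
pol [523.6  23.8  92. ]
an_s [553.2 221.3  92. ]
pol_s [519.5  28.7  92. ]
peg0 [ 483.5 -170.6  112. ]
  s [ 483.3 -165.9  112. ]
  tri [ 484.9 -170.   109.7]
peg1 [ 479.6 -240.3  112. ]
  s [ 481.5 -235.4  112. ]
  tri [ 481.7 -239.3  110.4]
peg2 [ 475.  -311.5  112. ]
  s [ 480.1 -307.8  112. ]
  tri [ 477.5 -309.7  112. ]
pegroot [ 574.9 -175.5  112. ]
pegroot [ 570.1 -246.8  112. ]
pegroot [ 566.2 -317.1  112. ]
boardtop [ 588.4 -137.4  124. ]
boardtop [ 575.1 -356.4  124. ]
foot [ 519.1 -133.3    3. ]
foot [ 507.6 -352.7    3. ]
box [ 472.4 -157.6   26. ]
box [ 466.5 -218.1   26. ]
box [ 376.2 -208.5   26. ]
box [ 384.5 -147.    26. ]
box_s [ 465.  -211.5   26. ]
box_s [ 379.4 -206.3   26. ]
box_s [ 375.7 -138.3   26. ]
box_s [ 470.1 -151.9   26. ]
mat [457.1 405.1   3. ]
  [385.  493.2   3. ]
  [547.4 484.3   3. ]
  [528.7 315.3   3. ]
  [367.1 327.3   3. ]
red [283.5 237.5 281.  232.    5.   12.   36.  285.8 245.2 282.  237.    8.
  17.   86. ]
red [542.8 162.3 143.7]
1.5826344255041818
  top162 [541.8 162.3 155. ]
  s [542.2 160.7 143. ]
vio [313.1 243.  311.  237.    6.   13.   42.  311.6 237.  308.  229.    8.
  17.  114. ]
vio [530.2  83.3 142.1]
0.690045521268587
  top162 [528.3  83.2 155. ]
  s [528.3  84.  143. ]
bed [517.6 262.1  12. ]
bed [473.8  -7.1  12. ]
bed [544.  -17.6  12. ]
```

Measured: rack yaw about -3.1°, with peg tips near (483.5,-168.5), (480.5,-238) and (477.5,-309.7). Bed yaw is about -9.6° (head spacing 196 mm, as specified). Paddles are at (543,162) and (530,83), the carton is at (424,-180.5) with yaw -6.5°, and the mat is centred at (457,405). Carton first.

```bash
cat >> h.py <<'E'
def plan(wps,step=40,rot=7):
    """wps: list of (x,y,z,yaw); prints rows per call from the measured pose"""
    s=sensors.sense(); p=np.r_[s['tool_pos'],s['tcp_rot'][2]].astype(float)
    for w in wps:
        d=np.array(w,float)-p; d[3]=(d[3]+180)%360-180
        n=max(1,int(np.ceil(max(np.linalg.norm(d[:3])/step,abs(d[3])/rot))))
        k=int(np.ceil(n/5))
        for j in range(k):
            i0,i1=j*5,min(n,j*5+5); q=p+d*i0/n; c,sn=np.cos(np.radians(q[3])),np.sin(np.radians(q[3]))
            rows=[]
            for i in range(i0+1,i1+1):
                e=d*(i-i0)/n
                rows.append([round(float(v),2) for v in((c*e[0]+sn*e[1])/10,(sn*e[0]-c*e[1])/10,-e[2]/10,0,0,-e[3])])
            print(str([rows]).replace(' ',''))
        print('--'); p=p+d
E
python3 -c "
from h import *
plan([(416,-180,180,173.5),(416,-180,40,173.5)],45,8)"
```

```text
[[[-2.67,-3.48,0.3,0.0,0.0,-1.06],[-5.33,-6.95,0.59,0.0,0.0,-2.11],[-8.0,-10.43,0.89,0.0,0.0,-3.17],[-10.67,-13.91,1.18,0.0,0.0,-4.22],[-13.33,-17.39,1.48,0.0,0.0,-5.28]]]
[[[-2.33,-3.71,0.3,0.0,0.0,-1.06],[-4.67,-7.42,0.59,0.0,0.0,-2.11],[-7.0,-11.12,0.89,0.0,0.0,-3.17],[-9.34,-14.83,1.18,0.0,0.0,-4.22],[-11.67,-18.54,1.48,0.0,0.0,-5.28]]]
[[[-1.98,-3.91,0.3,0.0,0.0,-1.06],[-3.97,-7.81,0.59,0.0,0.0,-2.11],[-5.95,-11.72,0.89,0.0,0.0,-3.17],[-7.94,-15.63,1.18,0.0,0.0,-4.22],[-9.92,-19.54,1.48,0.0,0.0,-5.28]]]
[[[-1.62,-4.07,0.3,0.0,0.0,-1.06],[-3.23,-8.15,0.59,0.0,0.0,-2.11]]]
--
[[[0.0,0.0,3.5,0.0,0.0,-0.0],[0.0,0.0,7.0,0.0,0.0,-0.0],[0.0,0.0,10.5,0.0,0.0,-0.0],[0.0,0.0,14.0,0.0,0.0,-0.0]]]
--
```

Call:
play_rows(
  motion=[
    [[-2.7,-3.5,0.3,0,0,-1],[-5.3,-7,0.6,0,0,-2.1],[-8,-10.4,0.9,0,0,-3.2],[-10.7,-13.9,1.2,0,0,-4.2],[-13.3,-17.4,1.5,0,0,-5.3]],
  ],
  jaw=1,
)

```text
time: 0.6
tool_pos: [297.3, 331.0, 215.6]
tcp_rot: [-180.0, -0.0, 160.9]
ft_force: [1.3, -0.2, 1.0]
finger_gap: 85.4
grip_force: 0.0
```

Call:
play_rows(
  motion=[
    [[-2.3,-3.7,0.3,0,0,-1],[-4.7,-7.4,0.6,0,0,-2.1],[-7,-11.1,0.9,0,0,-3.2],[-9.3,-14.8,1.2,0,0,-4.2],[-11.7,-18.5,1.5,0,0,-5.3]],
  ],
)

```text
time: 1.1
tool_pos: [347.0, 118.0, 201.0]
tcp_rot: [180.0, 0.0, 166.2]
ft_force: [0.8, 0.3, -0.1]
finger_gap: 85.3
grip_force: 0.0
```

Call:
play_rows(
  motion=[
    [[-2,-3.9,0.3,0,0,-1],[-4,-7.8,0.6,0,0,-2.1],[-6,-11.7,0.9,0,0,-3.2],[-7.9,-15.6,1.2,0,0,-4.2],[-9.9,-19.5,1.5,0,0,-5.3]],
  ],
)

```text
time: 1.6
tool_pos: [396.5, -95.3, 186.0]
tcp_rot: [180.0, 0.0, 171.5]
ft_force: [1.0, -0.2, -0.0]
finger_gap: 85.2
grip_force: 0.0
```

Call:
play_rows(
  motion=[
    [[-1.6,-4.1,0.3,0,0,-1],[-3.2,-8.1,0.6,0,0,-2.1],[-3.2,-8.1,0.6,0,0,-2.1],[-3.2,-8.1,0.6,0,0,-2.1]],
  ],
)

```text
time: 2.0
tool_pos: [415.6, -178.8, 179.5]
tcp_rot: [179.9, -0.1, 173.4]
ft_force: [-0.4, 0.5, 0.2]
finger_gap: 85.5
grip_force: 0.0
```

Call:
play_rows(
  motion=[
    [[0,0.1,3.5,0,0,0],[0,0.1,7,0,0,0],[0,0.1,10.5,0,0,0],[0,0.1,13.5,0,0,0],[0,0.1,13.5,0,0,0]],
  ],
)

```text
time: 2.5
tool_pos: [412.8, -174.0, 41.1]
tcp_rot: [179.8, -0.4, 173.6]
ft_force: [-0.9, 0.8, -1.0]
finger_gap: 85.2
grip_force: 0.0
```

Run:
```python
from h import *
a=snap('scene','s1'); b=snap('top','t1')
c1=cv2.resize(a['pixels'][190:300,340:480,::-1],(560,440),interpolation=cv2.INTER_CUBIC)
cv2.imwrite('pics/c2.png',c1)
print(proj(a,[416,-180,0]),sensors.sense()['tool_pos'])
```

```text
[405.99407034 263.26778752] [ 416.11794198 -176.19583792   45.67893705]
```

View pics/c2.png

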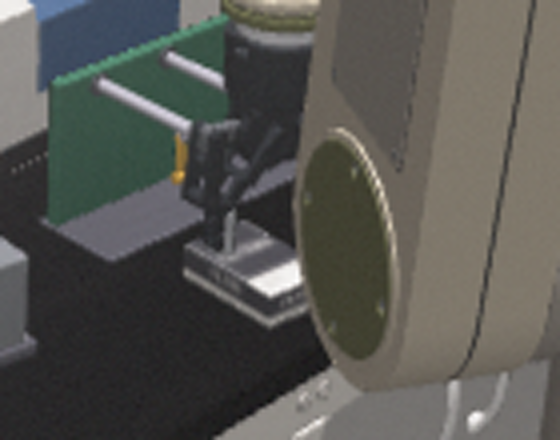

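The finger hangs over the carton's +y side at about (230,250) in the crop, and the TCP is 4 mm too far to +y. I'll correct that, descend and grip.

Call:
play_rows(
  motion=[
    [[0,-0.4,1,0,0,0],[0,-0.45,2,0,0,0],[0,-0.45,3,0,0,0],[0,-0.45,4.1,0,0,0],[0,-0.45,4.1,0,0,0]],
  ],
)

```text
time: 3.1
tool_pos: [414.4, -181.0, 2.3]
tcp_rot: [179.9, -0.2, 173.5]
ft_force: [0.7, -0.4, 0.2]
finger_gap: 85.6
grip_force: 0.0
```

Call:
play_rows(
  motion=[
    [[0,0,0,0,0,0],[0,0,0,0,0,0],[0,0,0,0,0,0],[0,0,0,0,0,0],[0,0,0,0,0,0]],
  ],
  jaw=0,
  squeeze=30,
)

```text
time: 3.6
tool_pos: [416.1, -181.9, 4.7]
tcp_rot: [-180.0, 0.0, 173.6]
ft_force: [-0.5, -0.6, 1.6]
finger_gap: 59.4
grip_force: 33.3
```

Call:
play_rows(
  motion=[
    [[0,0,0,0,0,0],[0,0,0,0,0,0],[0,0,0,0,0,0]],
  ],
)

```text
time: 3.9
tool_pos: [416.1, -182.0, 4.6]
tcp_rot: [-180.0, 0.0, 173.5]
ft_force: [-1.1, -0.3, 4.5]
finger_gap: 59.8
grip_force: 33.6
```

```bash
python3 -c "
from h import *
plan([(416,-182,200,173.5),(449,406,200,175),(449,406,45,175)],45,8)"
```

```text
[[[0.0,-0.0,-3.91,0.0,0.0,0.01],[0.01,-0.0,-7.81,0.0,0.0,0.02],[0.01,-0.0,-11.72,0.0,0.0,0.03],[0.01,-0.0,-15.63,0.0,0.0,0.04],[0.01,-0.0,-19.54,0.0,0.0,0.05]]]
--
[[[0.24,4.2,-0.0,0.0,0.0,-0.11],[0.48,8.4,-0.0,0.0,0.0,-0.21],[0.72,12.6,-0.0,0.0,0.0,-0.32],[0.97,16.8,-0.0,0.0,0.0,-0.43],[1.21,21.0,-0.0,0.0,0.0,-0.54]]]
[[[0.2,4.2,-0.0,0.0,0.0,-0.11],[0.4,8.4,-0.0,0.0,0.0,-0.21],[0.61,12.61,-0.0,0.0,0.0,-0.32],[0.81,16.81,-0.0,0.0,0.0,-0.43],[1.01,21.01,-0.0,0.0,0.0,-0.54]]]
[[[0.16,4.2,-0.0,0.0,0.0,-0.11],[0.33,8.41,-0.0,0.0,0.0,-0.21],[0.49,12.61,-0.0,0.0,0.0,-0.32],[0.65,16.81,-0.0,0.0,0.0,-0.43]]]
--
[[[0.0,0.0,3.88,0.0,0.0,-0.0],[0.0,0.0,7.75,0.0,0.0,-0.0],[0.0,0.0,11.62,0.0,0.0,-0.0],[0.0,0.0,15.5,0.0,0.0,-0.0]]]
--
```

Call:
play_rows(
  motion=[
    [[0,0,-3,0,0,0],[0,0,-7,0,0,0],[0,0,-11,0,0,0],[0,0,-15.5,0,0,0],[0,0,-19.5,0,0,0]],
  ],
)

```text
time: 4.4
tool_pos: [415.5, -181.6, 201.0]
tcp_rot: [-180.0, 0.0, 173.5]
ft_force: [0.1, 0.5, -0.7]
finger_gap: 59.3
grip_force: 33.4
```

Call:
play_rows(
  motion=[
    [[0.2,3.5,0,0,0,-0.1],[0.5,8,0,0,0,-0.2],[0.7,12.5,0,0,0,-0.3],[1,16.8,0,0,0,-0.4],[1.2,21,0,0,0,-0.5]],
  ],
)

```text
time: 4.9
tool_pos: [426.9, 30.0, 198.9]
tcp_rot: [-180.0, -0.0, 174.0]
ft_force: [0.5, -0.0, -1.4]
finger_gap: 59.4
grip_force: 33.4
```

Call:
play_rows(
  motion=[
    [[0.2,4.2,0,0,0,-0.1],[0.4,8.4,0,0,0,-0.2],[0.6,12.6,0,0,0,-0.3],[0.8,16.8,0,0,0,-0.4],[1,21,0,0,0,-0.5]],
  ],
)

```text
time: 5.4
tool_pos: [438.8, 239.8, 198.7]
tcp_rot: [-180.0, -0.0, 174.6]
ft_force: [1.9, -0.3, -0.9]
finger_gap: 59.5
grip_force: 33.4
```

Call:
play_rows(
  motion=[
    [[0.2,4.2,0,0,0,-0.1],[0.3,8.4,0,0,0,-0.2],[0.5,12.6,0,0,0,-0.3],[0.7,16.8,0,0,0,-0.4],[0.7,16.8,0,0,0,-0.4]],
  ],
)

```text
time: 5.9
tool_pos: [446.9, 410.1, 197.4]
tcp_rot: [-180.0, -0.1, 175.2]
ft_force: [0.2, -0.8, -0.9]
finger_gap: 59.5
grip_force: 33.4
```

Call:
play_rows(
  motion=[
    [[0,0,3.5,0,0,0],[0,0,7,0,0,0],[0,0,11,0,0,0],[0,0,15,0,0,0],[0,0,15,0,0,0]],
  ],
)

```text
time: 6.4
tool_pos: [443.6, 401.8, 41.8]
tcp_rot: [-179.5, -0.6, 174.9]
ft_force: [-1.7, -1.5, -2.1]
finger_gap: 59.6
grip_force: 33.4
```

Call:
play_rows(
  motion=[
    [[0,0,0,0,0,0],[0,0,0,0,0,0],[0,0,0,0,0,0]],
  ],
)

```text
time: 6.7
tool_pos: [450.2, 407.4, 52.6]
tcp_rot: [179.8, 0.2, 174.9]
ft_force: [0.2, 1.4, -1.3]
finger_gap: 59.5
grip_force: 33.5
```

Run:
```python
from h import *
a=snap('scene','s2'); b=snap('top','t2')
im=np.hstack([cv2.resize(a['pixels'][280:420,150:350,::-1],(400,280),interpolation=2),cv2.resize(b['pixels'][230:316,160:283,::-1],(400,280),interpolation=2)])
cv2.imwrite('pics/c3.png',im)
print(sensors.sense()['tool_pos'])
for s in (a,b):
    hsv=cv2.cvtColor(s['pixels'],cv2.COLOR_RGB2HSV); 
    print(proj(s,[457,405,3]))
```

```text
[449.6950486  407.04521529  51.7367807 ]
[231.89963885 346.44048724]
[202.924753   275.43787637]
```

View pics/c3.png

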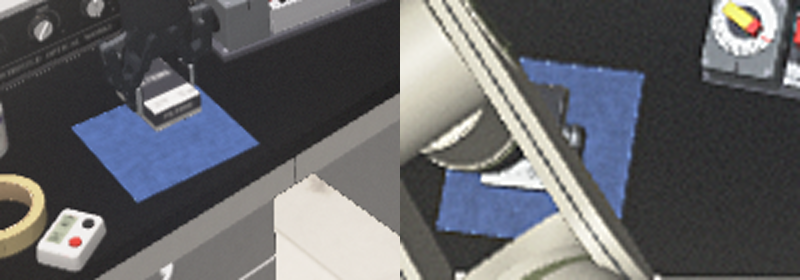

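The carton is held level above the mat. Lowering it now, then releasing.

Call:
play_rows(
  motion=[
    [[0,0,1.2,0,0,0],[0,0,2.4,0,0,0],[0,0,3.4,0,0,0],[0,0,4,0,0,0],[0,0,4.2,0,0,0]],
  ],
)

```text
time: 7.3
tool_pos: [447.7, 405.5, 7.2]
tcp_rot: [-179.9, -0.1, 175.0]
ft_force: [-10.3, -8.3, 25.5]
finger_gap: 59.7
grip_force: 36.9
```

Call:
play_rows(
  motion=[
    [[0,0,0.1,0,0,0],[0,0,0.2,0,0,0],[0,0,0.2,0,0,0]],
  ],
)

```text
time: 7.6
tool_pos: [448.3, 406.1, 7.2]
tcp_rot: [-180.0, -0.0, 175.0]
ft_force: [-8.6, -7.3, 21.8]
finger_gap: 59.3
grip_force: 36.7
```

Call:
play_rows(
  motion=[
    [[0,0,0,0,0,0],[0,0,0,0,0,0],[0,0,0,0,0,0],[0,0,0,0,0,0]],
  ],
  jaw=1,
)

```text
time: 8.0
tool_pos: [448.2, 405.8, 4.7]
tcp_rot: [-180.0, -0.0, 174.9]
ft_force: [0.1, -0.3, 0.4]
finger_gap: 85.3
grip_force: 0.0
```

Call:
play_rows(
  motion=[
    [[0,0,-3,0,0,0],[0,0,-7,0,0,0],[0,0,-11,0,0,0],[0,0,-15.5,0,0,0],[0,0,-20,0,0,0]],
  ],
)

```text
time: 8.5
tool_pos: [448.0, 405.8, 206.5]
tcp_rot: [-180.0, -0.0, 174.9]
ft_force: [1.2, 0.6, -1.3]
finger_gap: 85.7
grip_force: 0.0
```

```bash
python3 -c "
from h import *
print(sensors.sense()['tool_pos'])
plan([(435,230,235,100),(543,162,235,80.4)],45,8)"
```

```text
[447.99963272 405.75471411 206.50743514]
[[[-0.03,-1.76,-0.28,0.0,0.0,7.49],[-0.05,-3.52,-0.57,0.0,0.0,14.99],[-0.08,-5.29,-0.85,0.0,0.0,22.48],[-0.1,-7.05,-1.14,0.0,0.0,29.98],[-0.13,-8.81,-1.42,0.0,0.0,37.47]]]
[[[-1.09,-1.38,-0.28,0.0,0.0,7.49],[-2.18,-2.77,-0.57,0.0,0.0,14.99],[-3.28,-4.15,-0.85,0.0,0.0,22.48],[-4.37,-5.53,-1.14,0.0,0.0,29.98],[-5.46,-6.92,-1.42,0.0,0.0,37.47]]]
--
[[[-2.86,3.15,-0.0,0.0,0.0,6.53],[-5.71,6.3,-0.0,0.0,0.0,13.07],[-8.57,9.46,-0.0,0.0,0.0,19.6]]]
--
```

```bash
python3 -c "
from h import *
plan([(543,162,225,170.4),(543,162,133,170.4)],45,8)"
```

```text
[[[-1.94,-3.91,-0.31,0.0,0.0,0.76],[-3.87,-7.81,-0.62,0.0,0.0,1.51],[-5.81,-11.72,-0.92,0.0,0.0,2.27],[-7.74,-15.63,-1.23,0.0,0.0,3.03],[-9.68,-19.54,-1.54,0.0,0.0,3.79]]]
[[[-2.19,-3.77,-0.31,0.0,0.0,0.76]]]
--
[[[0.0,0.0,3.07,0.0,0.0,-0.0],[0.0,0.0,6.13,0.0,0.0,-0.0],[0.0,0.0,9.2,0.0,0.0,-0.0]]]
--
```

Call:
play_rows(
  motion=[
    [[-1.9,-3.9,-0.3,0,0,0.8],[-3.9,-7.8,-0.6,0,0,1.5],[-5.8,-11.7,-0.9,0,0,2.3],[-7.7,-15.6,-1.2,0,0,3],[-9.7,-19.5,-1.5,0,0,3.8]],
  ],
  jaw=0.5,
)

```text
time: 9.0
tool_pos: [528.1, 201.7, 220.2]
tcp_rot: [180.0, -0.0, 171.1]
ft_force: [0.3, 0.1, 0.5]
finger_gap: 42.8
grip_force: 0.0
```

Call:
play_rows(
  motion=[
    [[-2.2,-3.8,-0.3,0,0,0.7],[-2.2,-3.8,-0.3,0,0,0.7],[-2.2,-3.8,-0.3,0,0,0.7]],
  ],
)

```text
time: 9.3
tool_pos: [544.0, 161.4, 223.1]
tcp_rot: [180.0, -0.0, 170.3]
ft_force: [0.5, 1.4, 0.3]
finger_gap: 42.4
grip_force: 0.0
```

Run:
```python
from h import *
a=snap('scene','s3'); b=snap('top','t3')
print(sensors.sense()['tool_pos'],sensors.sense()['finger_gap'])
im=np.hstack([cv2.resize(a['pixels'][180:310,240:370,::-1],(400,400),interpolation=2),cv2.resize(b['pixels'][232:317,160:245,::-1],(400,400),interpolation=2)])
cv2.imwrite('pics/c4.png',im)
plan([(543,162,133,170.4)],30)
```

```text
[543.3418336  163.00369263 222.95580289] 42.80494003815496
[[[0.01,-0.03,3.0,0.0,0.0,0.02],[0.01,-0.07,6.0,0.0,0.0,0.04],[0.02,-0.1,9.0,0.0,0.0,0.07]]]
--
```

View pics/c4.png

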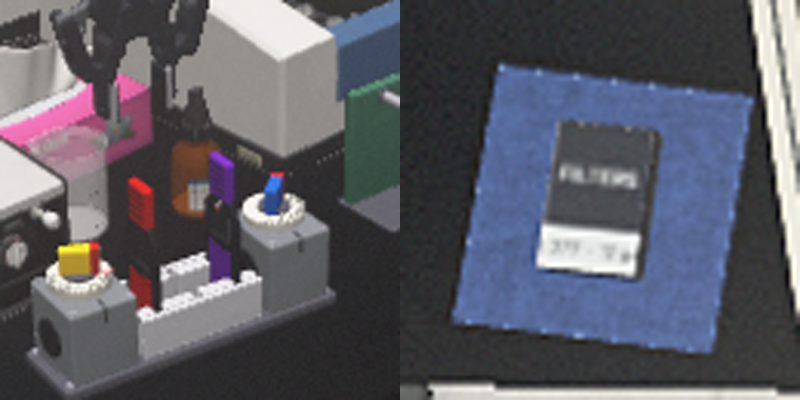

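The carton lies centred on the mat (box (598,200), mat (603,210) in the crop), and the open fingers straddle the red tab. Descending to grip it.

Call:
play_rows(
  motion=[
    [[0,-0.1,2.5,0,0,0],[0,-0.1,5,0,0,0],[0,-0.1,7.5,0,0,0],[0,-0.1,9,0,0,0],[0,-0.1,9,0,0,0]],
  ],
)

```text
time: 9.9
tool_pos: [541.2, 162.0, 130.4]
tcp_rot: [-179.9, -0.3, 170.5]
ft_force: [-0.4, -0.5, -0.2]
finger_gap: 42.5
grip_force: 0.0
```

Call:
play_rows(
  motion=[
    [[0,0,0,0,0,0],[0,0,0,0,0,0],[0,0,0,0,0,0],[0,0,0,0,0,0],[0,0,0,0,0,0]],
  ],
  jaw=0,
  squeeze=40,
)

```text
time: 10.4
tool_pos: [544.8, 161.6, 135.2]
tcp_rot: [179.9, 0.2, 170.4]
ft_force: [1.3, 0.1, 6.8]
finger_gap: 9.2
grip_force: 41.8
```

Call:
play_rows(
  motion=[
    [[0,0,0,0,0,0],[0,0,0,0,0,0],[0,0,0,0,0,0]],
  ],
)

```text
time: 10.7
tool_pos: [544.8, 161.6, 135.2]
tcp_rot: [179.9, 0.2, 170.4]
ft_force: [-0.4, -0.4, 7.3]
finger_gap: 9.1
grip_force: 41.8
```

```bash
python3 -c "
from h import *
s=sensors.sense(); print(s['tool_pos'],s['tcp_rot'],s['ft_force'],s['wrist_torque'],s['finger_gap'])"
```

```text
[544.8111014  161.61090505 135.20586764] [1.79921458e+02 1.73035686e-01 1.70436142e+02] [-0.42005915 -0.35902129  7.28003171] [0.12837672 0.01625307 0.04933428] 9.06016279573134
```

```bash
python3 -c "
from h import *
plan([(544.8,161.6,250,170.4),(420,40,250,128),(420,-165,250,86.9)],42,7.5)"
```

```text
[[[0.0,-0.0,-3.83,0.0,0.0,0.01],[0.0,-0.0,-7.65,0.0,0.0,0.02],[0.0,-0.0,-11.48,0.0,0.0,0.04]]]
--
[[[1.71,-2.35,-0.0,0.0,0.0,7.07],[3.43,-4.69,-0.0,0.0,0.0,14.13],[5.14,-7.04,-0.0,0.0,0.0,21.2],[6.85,-9.38,-0.0,0.0,0.0,28.27],[8.56,-11.73,-0.0,0.0,0.0,35.33]]]
[[[0.04,-2.9,-0.0,0.0,0.0,7.07]]]
--
[[[-2.69,-2.1,-0.0,0.0,0.0,6.85],[-5.38,-4.21,-0.0,0.0,0.0,13.7],[-8.08,-6.31,-0.0,0.0,0.0,20.55],[-10.77,-8.41,-0.0,0.0,0.0,27.4],[-13.46,-10.52,-0.0,0.0,0.0,34.25]]]
[[[-3.41,-0.22,-0.0,0.0,0.0,6.85]]]
--
```

Call:
play_rows(
  motion=[
    [[0,0,-2,0,0,0],[0,0,-5,0,0,0],[0,0,-9,0,0,0],[0,0,-13,0,0,0],[0,0,-15.5,0,0,0]],
  ],
)

```text
time: 11.2
tool_pos: [544.4, 161.4, 292.4]
tcp_rot: [179.9, 0.2, 170.4]
ft_force: [0.7, -0.4, -0.7]
finger_gap: 9.2
grip_force: 40.8
```

Call:
play_rows(
  motion=[
    [[1.7,-2.3,0,0,0,7],[3.4,-4.7,0,0,0,14],[5.1,-7,0,0,0,21],[6.8,-9.4,0,0,0,28],[8.6,-11.7,0,0,0,35]],
  ],
)

```text
time: 11.7
tool_pos: [438.4, 59.4, 288.4]
tcp_rot: [180.0, 0.0, 135.2]
ft_force: [0.9, 0.1, -0.3]
finger_gap: 9.1
grip_force: 40.8
```

Call:
play_rows(
  motion=[
    [[0,-2.9,0,0,0,7],[0,-2.9,0,0,0,7]],
  ],
)

```text
time: 11.9
tool_pos: [417.5, 37.8, 288.8]
tcp_rot: [180.0, 0.1, 128.1]
ft_force: [0.6, -1.1, -0.1]
finger_gap: 9.3
grip_force: 40.8
```

Call:
play_rows(
  motion=[
    [[-2.7,-2.1,0,0,0,6.8],[-5.4,-4.2,0,0,0,13.7],[-8.1,-6.3,0,0,0,20.5],[-10.8,-8.4,0,0,0,27.4],[-13.5,-10.5,0,0,0,34.3]],
  ],
)

```text
time: 12.4
tool_pos: [420.9, -132.6, 288.6]
tcp_rot: [180.0, 0.0, 94.0]
ft_force: [1.0, 0.3, -0.9]
finger_gap: 9.2
grip_force: 40.8
```

Call:
play_rows(
  motion=[
    [[-3.4,-0.2,0,0,0,7],[-3.4,-0.2,0,0,0,7],[-3.4,-0.2,0,0,0,7]],
  ],
)

```text
time: 12.7
tool_pos: [421.3, -165.7, 288.2]
tcp_rot: [-180.0, -0.0, 87.2]
ft_force: [-0.4, 1.1, -1.9]
finger_gap: 9.5
grip_force: 40.8
```

```bash
python3 -c "
from h import *
s=sensors.sense(); print(s['tool_pos'],s['tcp_rot'],s['finger_gap'])
plan([(435,-166.5,230,86.9),(435,-166.5,142,86.9)],40,7.5)"
```

```text
[ 421.25140676 -165.71871458  288.16451914] [-1.79982022e+02 -4.09688221e-02  8.71760719e+01] 9.471666638860897
[[[-0.01,0.69,2.91,0.0,0.0,0.14],[-0.01,1.38,5.82,0.0,0.0,0.28]]]
--
[[[0.0,0.0,2.93,0.0,0.0,-0.0],[0.0,0.0,5.87,0.0,0.0,-0.0],[0.0,0.0,8.8,0.0,0.0,-0.0]]]
--
```

Call:
play_rows(
  motion=[
    [[0,0.5,3,0,0,0.3],[0,1,6.5,0,0,0.3],[0,1.2,10,0,0,0.3],[0,1.2,13,0,0,0.3],[0,1.2,14.6,0,0,0.3]],
  ],
)

```text
time: 13.2
tool_pos: [432.0, -163.8, 139.3]
tcp_rot: [-179.8, -0.1, 87.1]
ft_force: [-0.3, 0.1, -0.4]
finger_gap: 9.5
grip_force: 40.8
```

Call:
play_rows(
  motion=[
    [[0,0,0,0,0,0],[0,0,0,0,0,0],[0,0,0,0,0,0]],
  ],
)

```text
time: 13.5
tool_pos: [434.3, -166.0, 144.1]
tcp_rot: [179.9, 0.1, 86.9]
ft_force: [-0.2, -0.5, -0.9]
finger_gap: 9.3
grip_force: 40.8
```

Run:
```python
from h import *
a=snap('scene','s4'); b=snap('top','t4')
s=sensors.sense(); print(s['tool_pos'],s['tcp_rot'],s['finger_gap'])
im=np.hstack([cv2.resize(a['pixels'][180:270,340:430,::-1],(400,400),interpolation=2),cv2.resize(b['pixels'][212:302,380:470,::-1],(400,400),interpolation=2)])
cv2.imwrite('pics/c5.png',im)
```

```text
[ 434.16685846 -166.33938172  143.96746481] [1.79853496e+02 6.22058077e-02 8.68877549e+01] 9.636720845988417
```

View pics/c5.png

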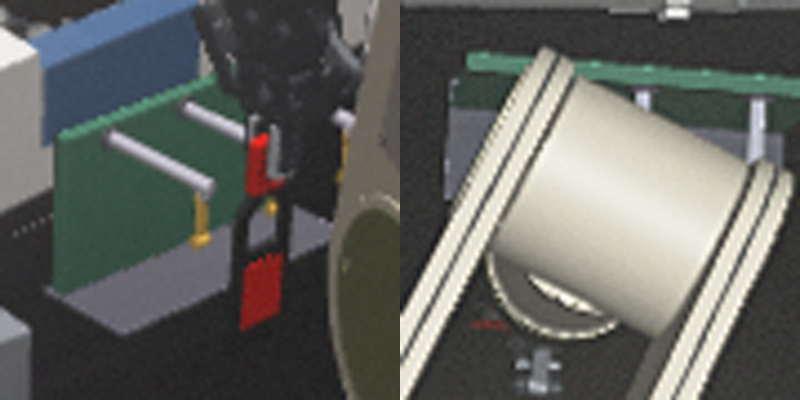

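Run:
```python
from h import *
a=optics.snapshot('scene')
f=lambda X:((proj(a,X)-[340,180])*4.444).round(0)
print('apex',f([434,-166.3,20.8+111]),'bottom',f([434,-166.3,20.8+72]),'tabtop',f([434,-166.3,170.8]),'under',f([434,-166.3,20.8]))
print('winL/R z72',f([434,-141.3,92.8]),f([434,-191.3,92.8]))
for q in [(207,188),(109,134),(201,241),(188,106)]: print(ray(a,q[0]/4.444+340,q[1]/4.444+180,112 if q[1]<200 else 66).round(1))
```

```text
apex [271. 187.] bottom [267. 242.] tabtop [275. 131.] under [260. 340.]
winL/R z72 [241. 255.] [292. 229.]
[ 485.  -165.9  112. ]
[ 580.8 -177.1  112. ]
[ 494.7 -174.7   66. ]
[ 572.6 -246.8  112. ]
```

Projection agrees with the picture: the apex is predicted at (271,187) and seen at about (268,188). The peg line matches the present y, so I'll push along tool y.

Call:
play_rows(
  motion=[
    [[0,1.5,0.1,0,0,0],[0,3,0.15,0,0,0],[0,4,0.15,0,0,0],[0,5,0.15,0,0,0],[0,6,0.15,0,0,0]],
  ],
)

```text
time: 14.15
tool_pos: [493.7, -169.5, 141.0]
tcp_rot: [180.0, 0.0, 86.8]
ft_force: [-1.0, -1.0, -0.6]
finger_gap: 9.2
grip_force: 40.8
```

Call:
play_rows(
  motion=[
    [[0,1,0,0,0,0],[0,2,0,0,0,0],[0,3,0,0,0,0],[0,4,0,0,0,0],[0,4,0,0,0,0]],
  ],
)

```text
time: 14.65
tool_pos: [534.2, -171.7, 140.9]
tcp_rot: [180.0, 0.0, 86.9]
ft_force: [-0.3, 0.7, -0.7]
finger_gap: 9.1
grip_force: 40.8
```

Run:
```python
from h import *
a=snap('scene','s5')
s=sensors.sense(); print(s['tool_pos'],s['tcp_rot'],s['finger_gap'],s['ft_force'])
cv2.imwrite('pics/c6.png',cv2.resize(a['pixels'][170:260,340:440,::-1],(500,450),interpolation=2))
```

```text
[ 533.45162887 -171.56475249  140.70271546] [-1.79991174e+02 -2.51655832e-03  8.68660011e+01] 9.362811056643539 [-0.28884713 -0.14650577 -0.5498233 ]
```

View pics/c6.png

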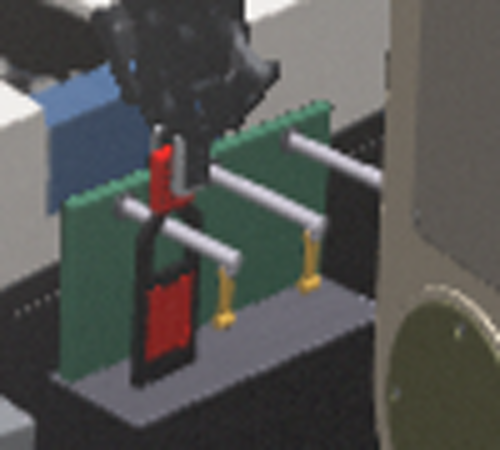

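The peg passes through the eye and the flap hangs at (225,300). I'll push 15 mm further, lower 11 mm and release.

Call:
play_rows(
  motion=[
    [[0,0.7,0,0,0,0],[0,1.4,0,0,0,0],[0,1.4,0.4,0,0,0],[0,1.4,0.8,0,0,0],[0,1.4,1,0,0,0]],
  ],
)

```text
time: 15.2
tool_pos: [548.5, -174.4, 133.6]
tcp_rot: [179.8, 0.2, 86.8]
ft_force: [-4.5, -5.1, 20.3]
finger_gap: 9.5
grip_force: 43.9
```

Call:
play_rows(
  motion=[
    [[0,0,0,0,0,0],[0,0,0,0,0,0]],
  ],
)

```text
time: 15.4
tool_pos: [548.5, -174.8, 133.4]
tcp_rot: [179.7, 0.2, 86.8]
ft_force: [-0.4, -7.5, 10.0]
finger_gap: 8.7
grip_force: 42.4
```

Call:
play_rows(
  motion=[
    [[0,0,0,0,0,0],[0,0,0,0,0,0],[0,0,0,0,0,0],[0,0,0,0,0,0]],
  ],
  jaw=0.35,
)

```text
time: 15.8
tool_pos: [546.6, -172.0, 130.2]
tcp_rot: [-179.9, -0.0, 86.9]
ft_force: [0.9, -0.4, -0.1]
finger_gap: 30.0
grip_force: 0.0
```

Call:
play_rows(
  motion=[
    [[0,0,-1,0,0,0],[0,0,-3,0,0,0],[0,0,-6,0,0,0],[0,0,-9.5,0,0,0],[0,0,-12,0,0,0]],
  ],
)

```text
time: 16.3
tool_pos: [547.5, -172.5, 254.1]
tcp_rot: [179.9, 0.0, 86.9]
ft_force: [1.1, -0.5, -0.3]
finger_gap: 30.1
grip_force: 0.0
```

```bash
python3 -c "
from h import *
plan([(420,-60,250,130),(530.5,83.0,230,170.4),(530.5,83.0,133,170.4)],42,7.5)"
```

```text
[[[1.75,-2.22,0.07,0.0,0.0,-7.19],[3.51,-4.45,0.14,0.0,0.0,-14.38],[5.26,-6.67,0.2,0.0,0.0,-21.57],[7.02,-8.9,0.27,0.0,0.0,-28.76],[8.77,-11.12,0.34,0.0,0.0,-35.95]]]
[[[2.73,-0.77,0.07,0.0,0.0,-7.19]]]
--
[[[0.64,2.94,0.33,0.0,0.0,-6.73],[1.28,5.89,0.67,0.0,0.0,-13.47],[1.93,8.83,1.0,0.0,0.0,-20.2],[2.57,11.77,1.33,0.0,0.0,-26.93],[3.21,14.71,1.67,0.0,0.0,-33.67]]]
[[[-1.1,2.81,0.33,0.0,0.0,-6.73]]]
--
[[[0.0,0.0,3.23,0.0,0.0,-0.0],[0.0,0.0,6.47,0.0,0.0,-0.0],[0.0,0.0,9.7,0.0,0.0,-0.0]]]
--
```

Call:
play_rows(
  motion=[
    [[1.8,-2.2,0,0,0,-7.2],[3.5,-4.4,0,0,0,-14.4],[5.3,-6.7,0,0,0,-21.6],[7,-8.9,0,0,0,-28.8],[8.8,-11.1,0,0,0,-36]],
  ],
  jaw=0.5,
)

```text
time: 16.8
tool_pos: [440.1, -77.8, 251.5]
tcp_rot: [180.0, 0.0, 123.1]
ft_force: [0.1, -0.4, -0.1]
finger_gap: 42.4
grip_force: 0.0
```

Call:
play_rows(
  motion=[
    [[2.7,-0.8,0,0,0,-7.2],[2.7,-0.8,0,0,0,-7.2]],
  ],
)

```text
time: 17.0
tool_pos: [418.1, -58.4, 251.7]
tcp_rot: [180.0, 0.0, 130.4]
ft_force: [0.1, -0.8, -0.2]
finger_gap: 43.1
grip_force: 0.0
```

Call:
play_rows(
  motion=[
    [[0.6,2.9,0.3,0,0,-6.7],[1.3,5.9,0.7,0,0,-13.5],[1.9,8.8,1,0,0,-20.2],[2.6,11.8,1.3,0,0,-26.9],[3.2,14.7,1.7,0,0,-33.7]],
  ],
)

```text
time: 17.5
tool_pos: [512.9, 60.0, 234.4]
tcp_rot: [180.0, 0.1, 163.9]
ft_force: [0.0, -0.1, 0.7]
finger_gap: 42.7
grip_force: 0.0
```

Call:
play_rows(
  motion=[
    [[-1.1,2.8,0.3,0,0,-6.7],[-1.1,2.8,0.3,0,0,-6.7],[-1.1,2.8,0.3,0,0,-6.7]],
  ],
)

```text
time: 17.8
tool_pos: [530.2, 83.0, 230.7]
tcp_rot: [-180.0, -0.0, 170.4]
ft_force: [0.1, -1.4, 0.0]
finger_gap: 42.7
grip_force: 0.0
```

Run:
```python
from h import *
a=snap('scene','s6'); b=snap('top','t6')
im=np.hstack([cv2.resize(a['pixels'][180:280,345:445,::-1],(400,400),interpolation=2),cv2.resize(a['pixels'][190:290,260:360,::-1],(400,400),interpolation=2)])
cv2.imwrite('pics/c7.png',im)
s=sensors.sense(); print(s['tool_pos'],s['tcp_rot'])
plan([(530.5,82.8,133,170.4)],30)
```

```text
[529.89790065  82.16736531 231.07487202] [-1.79980449e+02  7.91969091e-03  1.70316629e+02]
[[[-0.01,0.02,2.45,0.0,0.0,-0.02],[-0.02,0.04,4.9,0.0,0.0,-0.04],[-0.04,0.05,7.36,0.0,0.0,-0.06],[-0.05,0.07,9.81,0.0,0.0,-0.08]]]
--
```

View pics/c7.png

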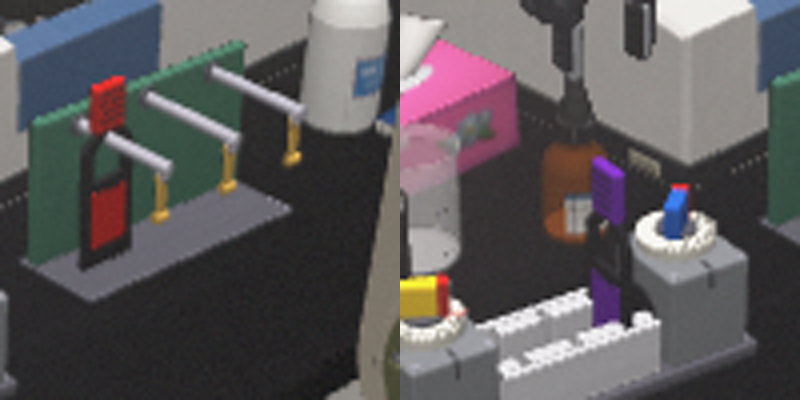

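The red paddle hangs on peg 0, with the flap down at (161,195). The fingers straddle the violet tab at (608,180), so I'll grip that next.

Call:
play_rows(
  motion=[
    [[0,0.05,2.5,0,0,0],[0,0.05,5,0,0,0],[0,0.05,7.5,0,0,0],[0,0.05,9.6,0,0,0],[0,0.05,9.6,0,0,0]],
  ],
)

```text
time: 18.4
tool_pos: [527.5, 82.2, 131.8]
tcp_rot: [-179.9, -0.3, 170.3]
ft_force: [-1.2, 0.9, -0.7]
finger_gap: 42.9
grip_force: 0.0
```

Call:
play_rows(
  motion=[
    [[0,0,0,0,0,0],[0,0,0,0,0,0],[0,0,0,0,0,0],[0,0,0,0,0,0],[0,0,0,0,0,0]],
  ],
  jaw=0,
  squeeze=40,
)

```text
time: 18.9
tool_pos: [531.5, 83.3, 137.0]
tcp_rot: [180.0, 0.2, 170.4]
ft_force: [0.3, -0.9, 7.8]
finger_gap: 9.8
grip_force: 42.4
```

Call:
play_rows(
  motion=[
    [[0,0,0,0,0,0],[0,0,0,0,0,0],[0,0,0,0,0,0]],
  ],
)

```text
time: 19.2
tool_pos: [531.5, 83.4, 137.0]
tcp_rot: [180.0, 0.2, 170.4]
ft_force: [-1.8, 0.6, 7.0]
finger_gap: 9.2
grip_force: 42.4
```

Call:
play_rows(
  motion=[
    [[0,0,-2,0,0,0],[0,0,-5,0,0,0],[0,0,-9,0,0,0],[0,0,-13,0,0,0],[0,0,-15.5,0,0,0]],
  ],
)

```text
time: 19.7
tool_pos: [530.9, 83.4, 294.1]
tcp_rot: [179.9, 0.3, 170.4]
ft_force: [-0.2, -0.5, -0.5]
finger_gap: 8.7
grip_force: 41.3
```

```bash
python3 -c "
from h import *
plan([(420,-60,250,130),(420,-306.5,250,86.9),(428,-306.5,142.5,86.9)],42,7.5)"
```

```text
[[[1.43,-2.66,0.73,0.0,0.0,6.74],[2.85,-5.33,1.47,0.0,0.0,13.48],[4.28,-7.99,2.2,0.0,0.0,20.22],[5.71,-10.66,2.94,0.0,0.0,26.97],[7.13,-13.32,3.67,0.0,0.0,33.71]]]
[[[-0.29,-3.01,0.73,0.0,0.0,6.74]]]
--
[[[-3.15,-2.64,-0.0,0.0,0.0,7.18],[-6.29,-5.28,-0.0,0.0,0.0,14.37],[-9.44,-7.92,-0.0,0.0,0.0,21.55],[-12.59,-10.56,-0.0,0.0,0.0,28.73],[-15.74,-13.2,-0.0,0.0,0.0,35.92]]]
[[[-4.1,-0.29,-0.0,0.0,0.0,7.18]]]
--
[[[0.01,0.27,3.58,0.0,0.0,-0.0],[0.03,0.53,7.17,0.0,0.0,-0.0],[0.04,0.8,10.75,0.0,0.0,-0.0]]]
--
```

Call:
play_rows(
  motion=[
    [[1.4,-2.7,0,0,0,6.7],[2.9,-5.3,0,0,0,13.5],[4.3,-8,0,0,0,20.2],[5.7,-10.7,0,0,0,27],[7.1,-13.3,0,0,0,33.7]],
  ],
)

```text
time: 20.2
tool_pos: [437.2, -36.8, 290.3]
tcp_rot: [180.0, 0.0, 136.5]
ft_force: [0.3, -0.5, -1.2]
finger_gap: 9.1
grip_force: 41.3
```

Call:
play_rows(
  motion=[
    [[-0.3,-3,0,0,0,6.7],[-0.3,-3,0,0,0,6.7]],
  ],
)

```text
time: 20.4
tool_pos: [418.2, -62.0, 290.5]
tcp_rot: [-180.0, 0.1, 129.7]
ft_force: [-0.1, 0.7, -0.9]
finger_gap: 9.3
grip_force: 41.3
```

Call:
play_rows(
  motion=[
    [[-3.2,-2.6,0,0,0,7.2],[-6.3,-5.3,0,0,0,14.4],[-9.4,-7.9,0,0,0,21.6],[-12.6,-10.6,0,0,0,28.7],[-15.7,-13.2,0,0,0,35.9]],
  ],
)

```text
time: 20.9
tool_pos: [419.9, -266.5, 290.2]
tcp_rot: [179.9, 0.0, 93.9]
ft_force: [1.0, 0.5, -0.0]
finger_gap: 9.0
grip_force: 41.3
```

Call:
play_rows(
  motion=[
    [[-4.1,-0.3,0,0,0,7.2],[-4.1,-0.3,0,0,0,7.2],[-4.1,-0.3,0,0,0,7.2],[-4.1,-0.3,0,0,0,7.2]],
  ],
)

```text
time: 21.3
tool_pos: [419.9, -305.3, 289.9]
tcp_rot: [180.0, -0.0, 87.1]
ft_force: [0.3, 0.1, -0.8]
finger_gap: 9.2
grip_force: 41.3
```

```bash
python3 -c "
from h import *
s=sensors.sense(); print(s['tool_pos'],s['tcp_rot'])
plan([(428,-306.3,144,86.9)],36,7.5)"
```

```text
[ 419.90822422 -305.27278726  289.89464383] [ 1.79989954e+02 -2.77050116e-02  8.70751727e+01]
[[[-0.01,0.16,2.92,0.0,0.0,0.04],[-0.02,0.33,5.84,0.0,0.0,0.07],[-0.04,0.49,8.75,0.0,0.0,0.11],[-0.05,0.65,11.67,0.0,0.0,0.14],[-0.06,0.81,14.59,0.0,0.0,0.18]]]
--
```

Call:
play_rows(
  motion=[
    [[0,0.2,3,0,0,0.2],[0,0.4,6.5,0,0,0.2],[0,0.6,10,0,0,0.2],[-0.1,0.8,13,0,0,0.2],[-0.1,0.8,14.6,0,0,0.2]],
  ],
)

```text
time: 21.8
tool_pos: [426.9, -305.1, 141.0]
tcp_rot: [-179.9, -0.1, 86.9]
ft_force: [-0.1, -0.4, -0.2]
finger_gap: 9.1
grip_force: 41.3
```

Call:
play_rows(
  motion=[
    [[0,0,0,0,0,0],[0,0,0,0,0,0],[0,0,0,0,0,0]],
  ],
)

```text
time: 22.1
tool_pos: [428.6, -307.8, 145.9]
tcp_rot: [179.9, 0.1, 86.8]
ft_force: [-0.1, -0.0, -0.5]
finger_gap: 8.8
grip_force: 41.3
```

Run:
```python
from h import *
s=sensors.sense(); print(s['tool_pos'],s['tcp_rot'],s['finger_gap'])
d=s['tool_pos'][0]-475.9; print('y off from peg line',s['tool_pos'][1]-(-308.8-d*.054))
a=snap('scene','s7')
f=lambda X:proj(a,X).round(0)
print(f([476,-309,112]),f(s['tool_pos']))
```

```text
[ 428.55550183 -307.84984112  145.85966691] [1.79858177e+02 1.07284822e-01 8.68148421e+01] 8.831847035308662
y off from peg line -1.6064440239898659
[421. 208.] [434. 203.]
```

Call:
play_rows(
  motion=[
    [[0.1,1.5,0.1,0,0,0],[0.1,3,0.2,0,0,0],[0.1,4,0.2,0,0,0],[0.1,4.8,0.2,0,0,0],[0.1,5.6,0.2,0,0,0]],
  ],
)

```text
time: 22.65
tool_pos: [484.0, -310.0, 142.3]
tcp_rot: [180.0, 0.0, 86.8]
ft_force: [0.5, -0.2, -0.3]
finger_gap: 9.5
grip_force: 41.3
```

Call:
play_rows(
  motion=[
    [[0,1,0,0,0,0],[0,2,0,0,0,0],[0,3,0,0,0,0],[0,4,0,0,0,0],[0,4,0,0,0,0]],
  ],
)

```text
time: 23.15
tool_pos: [524.6, -312.0, 141.8]
tcp_rot: [180.0, 0.0, 86.8]
ft_force: [-0.1, 0.0, -0.6]
finger_gap: 9.2
grip_force: 41.3
```

Run:
```python
from h import *
a=snap('scene','s8')
s=sensors.sense(); print(s['tool_pos'],s['tcp_rot'],s['finger_gap'],s['ft_force'])
cv2.imwrite('pics/c8.png',cv2.resize(a['pixels'][165:255,360:460,::-1],(500,450),interpolation=2))
```

```text
[ 523.87142676 -311.99230923  141.65937384] [-1.79992031e+02 -4.15075501e-03  8.67783171e+01] 9.353210164499549 [ 0.2189278   0.53252948 -0.58950688]
```

View pics/c8.png

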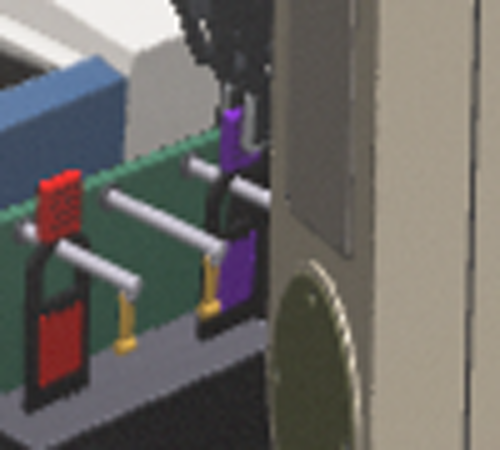

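The peg passes through the violet eye. Finishing the push, then lowering and releasing.

Call:
play_rows(
  motion=[
    [[0,0.9,0,0,0,0],[0,1.7,0,0,0,0],[0,1.7,0.3,0,0,0],[0,1.7,0.6,0,0,0],[0,1.7,0.9,0,0,0]],
  ],
)

```text
time: 23.7
tool_pos: [541.3, -314.9, 135.1]
tcp_rot: [179.8, 0.2, 86.7]
ft_force: [-2.6, -4.9, 16.0]
finger_gap: 8.8
grip_force: 43.8
```

Call:
play_rows(
  motion=[
    [[0,0,0,0,0,0],[0,0,0,0,0,0]],
  ],
)

```text
time: 23.9
tool_pos: [541.3, -315.4, 134.8]
tcp_rot: [179.8, 0.3, 86.7]
ft_force: [1.1, -6.9, 4.1]
finger_gap: 9.2
grip_force: 42.1
```

Call:
play_rows(
  motion=[
    [[0,0,0,0,0,0],[0,0,0,0,0,0],[0,0,0,0,0,0],[0,0,0,0,0,0]],
  ],
  jaw=0.35,
)

```text
time: 24.3
tool_pos: [540.0, -312.6, 132.3]
tcp_rot: [-180.0, -0.0, 86.8]
ft_force: [0.2, 0.1, 0.6]
finger_gap: 29.9
grip_force: 0.0
```

Call:
play_rows(
  motion=[
    [[0,0,-1,0,0,0],[0,0,-3,0,0,0],[0,0,-6,0,0,0],[0,0,-9.5,0,0,0],[0,0,-12,0,0,0]],
  ],
)

```text
time: 24.8
tool_pos: [540.8, -313.3, 256.3]
tcp_rot: [179.9, 0.1, 86.8]
ft_force: [-0.4, -0.2, 0.4]
finger_gap: 29.7
grip_force: 0.0
```

```bash
python3 -c "
from h import *
plan([(400,-150,250,120)],42,7.5)"
```

```text
[[[2.58,-2.5,0.11,0.0,0.0,-5.54],[5.17,-4.99,0.21,0.0,0.0,-11.08],[7.75,-7.49,0.32,0.0,0.0,-16.62],[10.34,-9.99,0.42,0.0,0.0,-22.16],[12.92,-12.49,0.53,0.0,0.0,-27.7]]]
[[[3.45,-1.01,0.11,0.0,0.0,-5.54]]]
--
```

Call:
play_rows(
  motion=[
    [[2.6,-2.5,0,0,0,-5.5],[5.2,-5,0,0,0,-11],[7.8,-7.5,0,0,0,-16.6],[10.3,-10,0,0,0,-22],[12.9,-12.5,0,0,0,-27.7]],
  ],
  jaw=0.5,
)

```text
time: 25.3
tool_pos: [421.9, -176.2, 253.5]
tcp_rot: [180.0, 0.0, 114.7]
ft_force: [0.2, 0.0, 0.1]
finger_gap: 42.9
grip_force: 0.0
```

Call:
play_rows(
  motion=[
    [[3.4,-1,0,0,0,-5.5],[3.4,-1,0,0,0,-5.5]],
  ],
)

```text
time: 25.5
tool_pos: [397.9, -147.9, 253.6]
tcp_rot: [180.0, 0.0, 120.2]
ft_force: [0.6, -0.6, 0.0]
finger_gap: 42.8
grip_force: 0.0
```

```bash
cat >> h.py <<'E'
def dial(s,name,box,col,axis=None,z=110):
    """azimuth (deg) of red end from rays of coloured body & red end centroids"""
    hsv=cv2.cvtColor(s['pixels'],cv2.COLOR_RGB2HSV); x0,y0,x1,y1=box
    sub=cv2.resize(s['pixels'][y0:y1,x0:x1],None,fx=4,fy=4,interpolation=cv2.INTER_CUBIC); h=cv2.cvtColor(sub,cv2.COLOR_RGB2HSV)
    lo,hi=col; m=cv2.inRange(h,lo,hi); rd=cv2.inRange(h,(0,150,90),(9,255,255))|cv2.inRange(h,(172,150,90),(180,255,255))
    out=[]
    for k in(m,rd):
        n,l,st,c=cv2.connectedComponentsWithStats(k); i=1+np.argmax(st[1:,4]); cc=(c[i]+.5)/4-.5
        out.append((ray(s,cc[0]+x0,cc[1]+y0,z),st[i,4]/16))
    v=out[1][0]-out[0][0]
    print(name,'body',out[0][0].round(1),out[0][1],'red',out[1][0].round(1),out[1][1],'len',np.linalg.norm(v).round(1),'az',np.degrees(np.arctan2(v[1],v[0])).round(1)%360)
E
python3 - <<'E'
from h import *
a=snap('scene','s9'); b=snap('top','t9')
Y=((18,140,120),(34,255,255)); B=((100,140,70),(125,255,255))
dial(b,'an top',(250,222,280,252),Y,z=118); dial(b,'pol top',(322,235,352,265),B,z=118)
dial(a,'an sc',(252,255,282,280),Y); dial(a,'pol sc',(315,230,345,258),B)
# bed long edges in the top view
im=np.vstack([np.hstack([cv2.resize(a['pixels'][180:260,345:445,::-1],(400,320),interpolation=2),cv2.resize(b['pixels'][215:315,300:425,::-1],(400,320),interpolation=2)]),
 cv2.resize(b['pixels'][218:278,245:357,::-1],(800,430),interpolation=2)[:280] if 0 else np.hstack([cv2.resize(b['pixels'][220:256,245:290,::-1],(400,280),interpolation=2),cv2.resize(b['pixels'][232:268,312:357,::-1],(400,280),interpolation=2)])])
cv2.imwrite('pics/c9.png',im)
E
```

```text
an top body [553.  222.6 118. ] 4.875 red [547.7 206.7 118. ] 9.625 len 16.8 az 251.8
pol top body [520.1  27.7 118. ] 42.625 red [529.4  13.  118. ] 7.1875 len 17.3 az 302.3
an sc body [554.2 225.5 110. ] 96.25 red [545.8 211.  110. ] 22.875 len 16.7 az 240.1
pol sc body [516.9  33.9 110. ] 54.5 red [542.1   3.9 110. ] 5.5 len 39.2 az 309.9
```

View pics/c9.png

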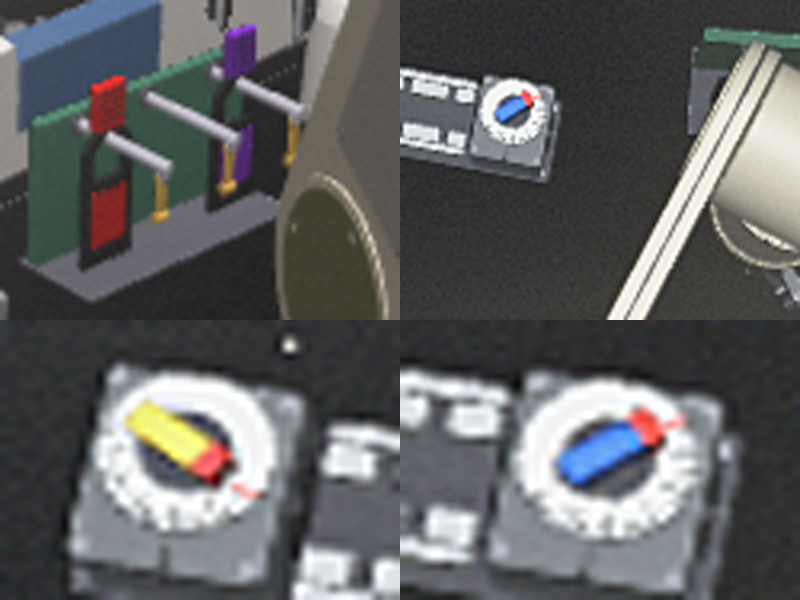

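Both paddles hang with every flap vertical, at (161,195), (228,170) and (291,140). The dials read roughly 60° on the analyser and 130° on the polariser. Axes are polariser (521.5,26.3) and analyser (554.2,219.2), consistent with the slot spacing. The polariser comes first.

```bash
python3 -c "
from h import *
plan([(521.5,26.3,180,121),(521.5,26.3,97,121)],42,7.5)"
```

```text
[[[1.54,3.22,1.23,0.0,0.0,-0.18],[3.07,6.45,2.46,0.0,0.0,-0.35],[4.61,9.67,3.69,0.0,0.0,-0.53],[6.14,12.9,4.93,0.0,0.0,-0.7],[7.68,16.12,6.16,0.0,0.0,-0.88]]]
[[[1.49,3.25,1.23,0.0,0.0,-0.18]]]
--
[[[-0.0,-0.0,4.15,0.0,0.0,-0.0],[-0.0,-0.0,8.3,0.0,0.0,-0.0]]]
--
```

Call:
play_rows(
  motion=[
    [[1.5,3.2,1.2,0,0,-0.2],[3.1,6.4,2.5,0,0,-0.4],[4.6,9.7,3.7,0,0,-0.5],[6.1,12.9,4.9,0,0,-0.7],[7.7,16.1,6.2,0,0,-0.9]],
  ],
)

```text
time: 26.1
tool_pos: [502.6, -2.6, 190.6]
tcp_rot: [180.0, 0.0, 120.7]
ft_force: [-0.1, -1.2, -0.2]
finger_gap: 42.8
grip_force: 0.0
```

Call:
play_rows(
  motion=[
    [[1.5,3.2,1.2,0,0,0],[1.5,3.2,1.2,0,0,0],[1.5,3.2,1.2,0,0,0]],
  ],
)

```text
time: 26.4
tool_pos: [521.0, 26.1, 178.1]
tcp_rot: [-179.9, -0.0, 120.9]
ft_force: [-0.3, -1.1, -1.1]
finger_gap: 42.6
grip_force: 0.0
```

```bash
python3 -c "
from h import *
print(sensors.sense()['tool_pos'],sensors.sense()['tcp_rot'])
plan([(521.5,26.3,98,121)],22,7.5)"
```

```text
[520.9677832   26.10945884 178.10142704] [-1.79908417e+02 -3.33982119e-02  1.20874150e+02]
[[[-0.0,0.01,2.0,0.0,0.0,-0.03],[-0.01,0.03,4.01,0.0,0.0,-0.06],[-0.01,0.04,6.01,0.0,0.0,-0.09],[-0.01,0.06,8.01,0.0,0.0,-0.13]]]
--
```

Call:
play_rows(
  motion=[
    [[0,0,2,0,0,0],[0,0,4,0,0,0],[0,0,6,0,0,0],[0,0,8,0,0,0],[0,0,8.1,0,0,0]],
  ],
)

```text
time: 26.9
tool_pos: [518.8, 24.8, 95.6]
tcp_rot: [-179.8, -0.1, 120.7]
ft_force: [0.3, 0.2, -0.5]
finger_gap: 42.9
grip_force: 0.0
```

Call:
play_rows(
  motion=[
    [[0,0,0,0,0,0],[0,0,0,0,0,0],[0,0,0,0,0,0],[0,0,0,0,0,0],[0,0,0,0,0,0]],
  ],
  jaw=0,
  squeeze=25,
)

```text
time: 27.4
tool_pos: [522.5, 25.7, 99.8]
tcp_rot: [179.8, 0.2, 120.8]
ft_force: [5.4, -1.2, 0.3]
finger_gap: 11.1
grip_force: 31.3
```

Call:
play_rows(
  motion=[
    [[0,0,0,0,0,0],[0,0,0,0,0,0],[0,0,0,0,0,0]],
  ],
)

```text
time: 27.7
tool_pos: [522.5, 25.7, 99.8]
tcp_rot: [179.8, 0.2, 120.8]
ft_force: [5.5, -0.3, 0.3]
finger_gap: 11.4
grip_force: 31.3
```

```bash
python3 -c "
from h import *
s=sensors.sense();print(s['tool_pos'],s['tcp_rot'],s['ft_force'],s['wrist_torque'],s['finger_gap'])"
```

```text
[522.52724712  25.74073597  99.77714856] [1.79789690e+02 1.66069597e-01 1.20844870e+02] [ 5.45870792 -0.32047872  0.2581696 ] [-0.16164549 -0.77413052  0.01871958] 11.401182165622922
```

Call:
play_rows(
  motion=[
    [[-0.05,0.1,0,0,0,6],[-0.05,0.1,0,0,0,14],[-0.05,0.1,0,0,0,22],[-0.05,0.1,0,0,0,30],[-0.05,0.1,0,0,0,38]],
  ],
)

```text
time: 28.2
tool_pos: [522.5, 25.8, 99.8]
tcp_rot: [179.9, 0.0, 82.5]
ft_force: [-1.1, -1.8, 4.9]
finger_gap: 11.6
grip_force: 32.1
```

Call:
play_rows(
  motion=[
    [[0,0,0,0,0,8],[0,0,0,0,0,16],[0,0,0,0,0,24],[0,0,0,0,0,32],[0,0,0,0,0,40]],
  ],
)

```text
time: 28.7
tool_pos: [522.4, 25.9, 99.7]
tcp_rot: [179.9, -0.1, 42.5]
ft_force: [-2.3, -0.0, 5.6]
finger_gap: 11.2
grip_force: 32.2
```

Call:
play_rows(
  motion=[
    [[0,0,0,0,0,8],[0,0,0,0,0,16],[0,0,0,0,0,22.4],[0,0,0,0,0,22.4],[0,0,0,0,0,22.4]],
  ],
)

```text
time: 29.2
tool_pos: [522.4, 25.9, 99.8]
tcp_rot: [179.9, -0.1, 20.4]
ft_force: [-2.5, -0.9, 6.5]
finger_gap: 11.0
grip_force: 32.2
```

Call:
play_rows(
  motion=[
    [[0,0,0,0,0,0],[0,0,0,0,0,0],[0,0,0,0,0,0]],
  ],
)

```text
time: 29.5
tool_pos: [522.4, 26.0, 99.7]
tcp_rot: [179.9, -0.1, 20.4]
ft_force: [-1.7, -0.4, 6.1]
finger_gap: 11.3
grip_force: 32.2
```

```bash
python3 -c "
from h import *
s=sensors.sense();print(s['tool_pos'],s['tcp_rot'],s['ft_force'],s['wrist_torque'],s['finger_gap'])"
```

```text
[522.36772738  25.95230417  99.71601386] [ 1.79943069e+02 -8.75188907e-02  2.04449145e+01] [-1.7208227  -0.42778386  6.06699206] [-0.00742776  0.47309938 -0.06249164] 11.280727113219434
```

Call:
play_rows(
  motion=[
    [[0,0,0,0,0,0],[0,0,0,0,0,0],[0,0,0,0,0,0],[0,0,0,0,0,0]],
  ],
  jaw=0.5,
)

```text
time: 29.9
tool_pos: [521.6, 26.2, 97.8]
tcp_rot: [-180.0, 0.0, 20.4]
ft_force: [-0.1, 0.3, 0.5]
finger_gap: 42.7
grip_force: 0.0
```

Call:
play_rows(
  motion=[
    [[0,0,-2,0,0,0],[0,0,-4.5,0,0,0],[0,0,-7,0,0,0],[0,0,-8,0,0,0]],
  ],
)

```text
time: 30.3
tool_pos: [523.0, 26.1, 180.5]
tcp_rot: [179.9, -0.2, 20.4]
ft_force: [1.1, 0.1, -0.1]
finger_gap: 42.4
grip_force: 0.0
```

```bash
python3 -c "
from h import *
print(sensors.sense()['tool_pos'])
plan([(554.8,219.2,180,52)],42,7.5)"
```

```text
[522.96566218  26.10428098 180.52813957]
[[[1.95,-3.4,0.01,0.0,0.0,-6.31],[3.89,-6.79,0.02,0.0,0.0,-12.62],[5.84,-10.19,0.03,0.0,0.0,-18.93],[7.78,-13.58,0.04,0.0,0.0,-25.24],[9.73,-16.98,0.05,0.0,0.0,-31.55]]]
--
```

Call:
play_rows(
  motion=[
    [[1.9,-3.4,0,0,0,-6.3],[3.9,-6.8,0,0,0,-12.6],[5.8,-10.2,0,0,0,-18.9],[7.8,-13.6,0,0,0,-25.2],[9.7,-17,0,0,0,-31.6]],
  ],
)

```text
time: 30.8
tool_pos: [552.9, 220.8, 176.8]
tcp_rot: [-180.0, 0.0, 52.3]
ft_force: [0.4, -1.0, 1.0]
finger_gap: 42.7
grip_force: 0.0
```

Call:
play_rows(
  motion=[
    [[0,0,0,0,0,0],[0,0,0,0,0,0],[0,0,0,0,0,0]],
  ],
)

```text
time: 31.1
tool_pos: [552.8, 218.5, 177.0]
tcp_rot: [-180.0, 0.1, 52.0]
ft_force: [-0.2, -0.8, -0.2]
finger_gap: 42.5
grip_force: 0.0
```

Call:
play_rows(
  motion=[
    [[0,0,2,0,0,0],[0,0,4,0,0,0],[0,0,6,0,0,0],[0,0,8,0,0,0],[0,0,8,0,0,0]],
  ],
)

```text
time: 31.6
tool_pos: [550.8, 217.2, 94.3]
tcp_rot: [-179.8, 0.3, 51.9]
ft_force: [-1.4, 0.6, -0.9]
finger_gap: 42.5
grip_force: 0.0
```

Call:
play_rows(
  motion=[
    [[0,0,0,0,0,0],[0,0,0,0,0,0],[0,0,0,0,0,0],[0,0,0,0,0,0],[0,0,0,0,0,0]],
  ],
  jaw=0,
  squeeze=25,
)

```text
time: 32.1
tool_pos: [554.9, 218.3, 99.6]
tcp_rot: [179.8, -0.1, 52.0]
ft_force: [3.5, -4.9, -0.4]
finger_gap: 11.3
grip_force: 30.2
```

Call:
play_rows(
  motion=[
    [[0,0,0,0,0,0],[0,0,0,0,0,0],[0,0,0,0,0,0]],
  ],
)

```text
time: 32.4
tool_pos: [554.9, 218.3, 99.6]
tcp_rot: [179.8, -0.1, 52.0]
ft_force: [4.1, -4.2, -0.8]
finger_gap: 11.3
grip_force: 30.2
```

```bash
python3 -c "
from h import *
s=sensors.sense();print(s['tool_pos'],s['tcp_rot'],s['ft_force'],s['wrist_torque'],s['finger_gap'])"
```

```text
[554.86690137 218.26393281  99.62178425] [ 1.79803269e+02 -8.59587960e-02  5.19995763e+01] [ 4.11144159 -4.18320945 -0.83781533] [-0.75382398 -0.40758567 -0.0124936 ] 11.287605770938786
```

Call:
play_rows(
  motion=[
    [[0,0.1,0,0,0,-6],[0,0.1,0,0,0,-14],[0,0.1,0,0,0,-22],[0,0.1,0,0,0,-30],[0,0.1,0,0,0,-38]],
  ],
)

```text
time: 32.9
tool_pos: [555.7, 217.9, 99.7]
tcp_rot: [179.8, 0.0, 90.3]
ft_force: [3.5, -3.8, -1.5]
finger_gap: 11.0
grip_force: 30.1
```

Call:
play_rows(
  motion=[
    [[0,0,0,0,0,-8],[0,0,0,0,0,-16],[0,0,0,0,0,-20.4],[0,0,0,0,0,-20.4],[0,0,0,0,0,-20.4]],
  ],
)

```text
time: 33.4
tool_pos: [556.0, 218.0, 99.7]
tcp_rot: [179.8, 0.1, 110.4]
ft_force: [5.9, -4.2, -2.5]
finger_gap: 11.2
grip_force: 30.0
```

Call:
play_rows(
  motion=[
    [[0,0,0,0,0,0],[0,0,0,0,0,0],[0,0,0,0,0,0]],
  ],
)

```text
time: 33.7
tool_pos: [556.0, 218.0, 99.7]
tcp_rot: [179.8, 0.1, 110.4]
ft_force: [5.6, -3.5, -2.1]
finger_gap: 11.0
grip_force: 30.0
```

```bash
python3 -c "
from h import *
s=sensors.sense();print(s['tool_pos'],s['tcp_rot'],s['ft_force'],s['wrist_torque'],s['finger_gap'])"
```

```text
[556.02543152 217.97179501  99.67407247] [1.79764428e+02 1.12046005e-01 1.10406744e+02] [ 5.62319477 -3.51535058 -2.12525875] [-0.58260112 -0.70456639  0.0017248 ] 11.028835840083147
```

Call:
play_rows(
  motion=[
    [[0,0,0,0,0,0],[0,0,0,0,0,0],[0,0,0,0,0,0],[0,0,0,0,0,0]],
  ],
  jaw=0.5,
)

```text
time: 34.1
tool_pos: [554.0, 218.9, 98.1]
tcp_rot: [180.0, -0.0, 110.5]
ft_force: [0.5, -0.3, 0.1]
finger_gap: 42.6
grip_force: 0.0
```

Call:
play_rows(
  motion=[
    [[0,0,-2,0,0,0],[0,0,-5,0,0,0],[0,0,-9,0,0,0],[0,0,-12,0,0,0],[0,0,-12,0,0,0]],
  ],
)

```text
time: 34.6
tool_pos: [556.7, 219.7, 224.2]
tcp_rot: [179.5, 0.0, 110.5]
ft_force: [0.7, 0.0, 0.7]
finger_gap: 42.6
grip_force: 0.0
```

```bash
python3 -c "
from h import *
print(sensors.sense()['tool_pos'])
plan([(400,-100,240,110.4)],45,7.5)"
```

```text
[556.67245263 219.69868709 224.23761048]
[[[-3.06,-3.23,-0.2,0.0,0.0,0.01],[-6.12,-6.46,-0.39,0.0,0.0,0.01],[-9.18,-9.69,-0.59,0.0,0.0,0.02],[-12.24,-12.93,-0.79,0.0,0.0,0.03],[-15.3,-16.16,-0.99,0.0,0.0,0.04]]]
[[[-3.06,-3.23,-0.2,0.0,0.0,0.01],[-6.12,-6.46,-0.39,0.0,0.0,0.01],[-9.19,-9.69,-0.59,0.0,0.0,0.02]]]
--
```

Call:
play_rows(
  motion=[
    [[-3,-3.2,-0.2,0,0,0],[-6.1,-6.5,-0.4,0,0,0],[-9.2,-9.7,-0.6,0,0,0],[-12.2,-12.9,-0.8,0,0,0],[-15.3,-16.2,-1,0,0,0]],
  ],
)

```text
time: 35.1
tool_pos: [454.3, 17.7, 227.1]
tcp_rot: [-180.0, -0.0, 110.5]
ft_force: [1.0, -1.8, -0.1]
finger_gap: 42.6
grip_force: 0.0
```

Call:
play_rows(
  motion=[
    [[-3,-3.2,-0.2,0,0,0],[-6.1,-6.5,-0.4,0,0,0],[-9.2,-9.7,-0.6,0,0,0],[-9.2,-9.7,-0.6,0,0,0],[-9.2,-9.7,-0.6,0,0,0]],
  ],
)

```text
time: 35.6
tool_pos: [396.4, -102.0, 233.4]
tcp_rot: [180.0, -0.0, 110.3]
ft_force: [1.0, 0.6, -0.5]
finger_gap: 42.6
grip_force: 0.0
```

Run:
```python
from h import *
a=snap('scene','s10'); b=snap('top','t10')
Y=((16,110,110),(36,255,255)); B=((100,140,70),(125,255,255))
dial(b,'an top',(250,222,280,252),Y,z=118); dial(b,'pol top',(322,235,352,265),B,z=118)
A=a['pixels'][:,:,::-1];T=b['pixels'][:,:,::-1];rz=lambda m,w,h:cv2.resize(m,(w,h),interpolation=cv2.INTER_CUBIC)
im=np.vstack([np.hstack([rz(A[180:270,345:445],266,240),rz(T[232:317,160:245],266,240),rz(A[215:295,250:350],268,240)]),
 np.hstack([rz(T[220:256,245:290],400,320),rz(T[232:268,312:357],400,320)])])
cv2.imwrite('pics/c10.png',im)
```

```text
an top body [554.4 220.2 118. ] 40.375 red [560.2 205.3 118. ] 6.5625 len 16.0 az 291.3
pol top body [526.   26.6 118. ] 34.9375 red [509.4  20.5 118. ] 8.6875 len 17.7 az 200.2
```

View pics/c10.png

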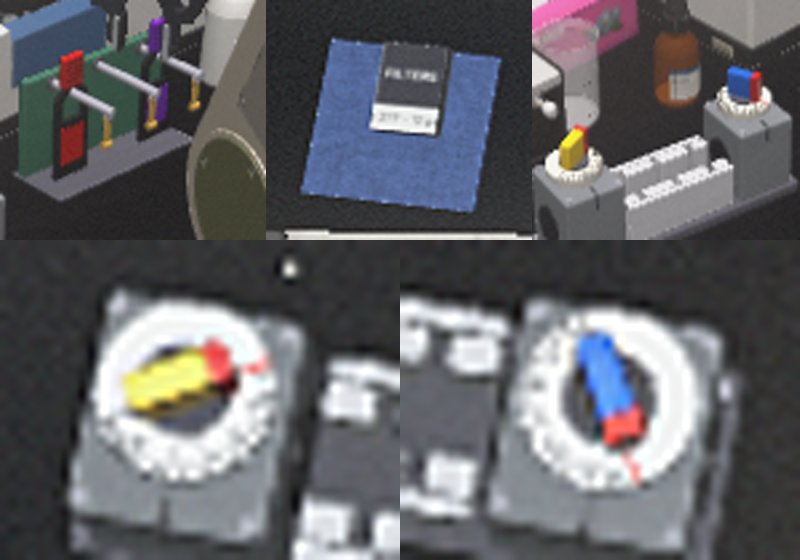

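Both dials read right (azimuths 291.3 and 200.2 against wanted 290.4 and 200.4), and both paddles hang. The carton has been knocked to the mat's upper edge, with crop corners (383,42), (452,46), (437,137), (370,127). I'll put it back.

Run:
```python
from h import *
b=optics.snapshot('top'); a=optics.snapshot('scene')
C=[]
for x,y in[(383,42),(452,46),(437,137),(370,127)]:
    C.append(ray(b,160+(x-266)/3.13,232+y/2.82,29)); print(C[-1].round(1))
print('centre',np.mean(C,0).round(1),'yaws',[np.degrees(np.arctan2(*(C[i]-C[j])[1::-1])).round(1) for i,j in((0,3),(1,2))])
# band (light) centroid in both views
for s,bx in((b,(190,240,232,290)),(a,(190,280,300,380))):
    c,st,m=blob(s,(0,0,150),(180,60,255),bx); print('band',c,st,ray(s,*c,29).round(1))
b0=cv2.imread('pics/t3.png')[:,:,::-1].copy(); s0=dict(b,pixels=b0); c,st,m=blob(s0,(0,0,150),(180,60,255),(190,240,232,300)); print('band when placed',c,st,ray(s0,*c,29).round(1))
c,st,m=blob(b,(100,80,60),(125,255,255),(160,235,245,315)); 
q=cv2.boxPoints(cv2.minAreaRect(cv2.findContours(m,0,2)[0][0])); print('mat',np.mean([ray(b,*x,3) for x in q],0))
c,st,m=blob(a,(100,80,60),(125,255,255),(170,300,300,390)); h=cv2.findContours(m,0,2)[0][0]; q=cv2.boxPoints(cv2.minAreaRect(h)); P=cv2.approxPolyDP(cv2.convexHull(h),6,True)[:,0]; print('mat scene',[ray(a,*x,3).round(0) for x in P])
```

```text
[535.7 419.9  29. ]
[532.5 356.5  29. ]
[439.4 365.   29. ]
[448.6 426.4  29. ]
centre [489. 392.  29.] yaws [np.float64(-4.2), np.float64(-5.3)]
band [203.66315789 273.50526316] [193 268  22  12 190] [459.1 397.3  29. ]
band [232.87434555 336.28272251] [220 329  27  16 191] [458.1 399.1  29. ]
band when placed [199.70588235 284.57754011] [190 279  21  12 187] [427.4 406.7  29. ]
mat [457.07513904 405.05757287   3.        ]
mat scene [array([368., 336.,   3.]), array([383., 496.,   3.]), array([542., 476.,   3.]), array([527., 319.,   3.])]
```

```bash
python3 -c "
from h import *
print(sensors.sense()['tool_pos'])
plan([(486,395,210,175.2),(486,395,45,175.2)],45,7.5)"
```

```text
[ 397.11184544 -100.2122033   233.44479093]
[[[3.6,2.14,0.2,0.0,0.0,-5.39],[7.21,4.29,0.39,0.0,0.0,-10.77],[10.81,6.43,0.59,0.0,0.0,-16.16],[14.41,8.57,0.78,0.0,0.0,-21.55],[18.02,10.71,0.98,0.0,0.0,-26.93]]]
[[[2.24,3.54,0.2,0.0,0.0,-5.39],[4.48,7.09,0.39,0.0,0.0,-10.77],[6.73,10.63,0.59,0.0,0.0,-16.16],[8.97,14.17,0.78,0.0,0.0,-21.55],[11.21,17.71,0.98,0.0,0.0,-26.93]]]
[[[0.39,4.17,0.2,0.0,0.0,-5.39],[0.79,8.35,0.39,0.0,0.0,-10.77]]]
--
[[[0.0,0.0,4.12,0.0,0.0,-0.0],[0.0,0.0,8.25,0.0,0.0,-0.0],[0.0,0.0,12.38,0.0,0.0,-0.0],[0.0,0.0,16.5,0.0,0.0,-0.0]]]
--
```

Call:
play_rows(
  motion=[
    [[3.6,2.1,0.2,0,0,-5.4],[7.2,4.3,0.4,0,0,-10.8],[10.8,6.4,0.6,0,0,-16.2],[14.4,8.6,0.8,0,0,-21.6],[18,10.7,1,0,0,-27]],
  ],
  jaw=1,
)

```text
time: 36.3
tool_pos: [434.1, 107.8, 223.6]
tcp_rot: [180.0, 0.0, 137.8]
ft_force: [0.2, -0.7, 0.8]
finger_gap: 85.4
grip_force: 0.0
```

Call:
play_rows(
  motion=[
    [[2.2,3.5,0.2,0,0,-5.4],[4.5,7.1,0.4,0,0,-10.8],[6.7,10.6,0.6,0,0,-16.2],[9,14.2,0.8,0,0,-21.6],[11.2,17.7,1,0,0,-27]],
  ],
)

```text
time: 36.8
tool_pos: [470.4, 314.4, 213.2]
tcp_rot: [-180.0, -0.0, 164.8]
ft_force: [1.2, -0.6, 0.7]
finger_gap: 85.5
grip_force: 0.0
```

Call:
play_rows(
  motion=[
    [[0.4,4.2,0.2,0,0,-5.4],[0.8,8.3,0.4,0,0,-10.8],[0.8,8.3,0.4,0,0,-10.8],[0.8,8.3,0.4,0,0,-10.8]],
  ],
)

```text
time: 37.2
tool_pos: [484.5, 394.8, 208.3]
tcp_rot: [-179.9, -0.1, 175.4]
ft_force: [0.1, -1.0, -1.0]
finger_gap: 85.6
grip_force: 0.0
```

Call:
play_rows(
  motion=[
    [[0,0,3.5,0,0,0],[0,0,7,0,0,0],[0,0,10.5,0,0,0],[0,0,14,0,0,0],[0,0,16,0,0,0]],
  ],
)

```text
time: 37.7
tool_pos: [484.0, 391.2, 46.7]
tcp_rot: [-179.8, -0.2, 175.2]
ft_force: [-0.4, 0.3, -0.0]
finger_gap: 85.4
grip_force: 0.0
```

Call:
play_rows(
  motion=[
    [[0,0,0,0,0,0],[0,0,0,0,0,0],[0,0,0,0,0,0]],
  ],
)

```text
time: 38.0
tool_pos: [487.2, 393.7, 52.3]
tcp_rot: [179.9, 0.2, 175.2]
ft_force: [1.3, -0.3, 0.1]
finger_gap: 85.2
grip_force: 0.0
```

```bash
python3 -c "
from h import *
print(sensors.sense()['tool_pos'],sensors.sense()['tcp_rot'])
a=snap('scene','s11'); c,st,m=blob(a,(0,0,150),(180,60,255),(190,280,300,380)); print('band',c,st,ray(a,*c,29).round(1))
plan([(486,395,7,175.2)],12,7.5)"
```

```text
[487.20767082 393.65493166  52.29099062] [1.79875997e+02 1.57840189e-01 1.75227669e+02]
band [232.87434555 336.28272251] [220 329  27  16 191] [458.1 399.1  29. ]
[[[0.04,0.03,1.14,0.0,0.0,0.01],[0.07,0.05,2.27,0.0,0.0,0.01],[0.11,0.08,3.41,0.0,0.0,0.02],[0.15,0.11,4.54,0.0,0.0,0.03]]]
--
```

Call:
play_rows(
  motion=[
    [[0,0.1,1.1,0,0,0],[0,0.15,2.3,0,0,0],[0,0.15,3.4,0,0,0],[0,0.15,4.2,0,0,0],[0,0.15,4.5,0,0,0]],
  ],
)

```text
time: 38.55
tool_pos: [484.9, 393.6, 2.6]
tcp_rot: [-179.9, -0.1, 175.2]
ft_force: [-0.4, 0.3, -0.6]
finger_gap: 85.5
grip_force: 0.0
```

Call:
play_rows(
  motion=[
    [[0,0,0,0,0,0],[0,0,0,0,0,0],[0,0,0,0,0,0],[0,0,0,0,0,0],[0,0,0,0,0,0]],
  ],
  jaw=0,
  squeeze=30,
)

```text
time: 39.05
tool_pos: [486.2, 394.5, 5.1]
tcp_rot: [180.0, 0.0, 175.2]
ft_force: [-0.3, -0.1, -0.0]
finger_gap: 59.4
grip_force: 34.3
```

Call:
play_rows(
  motion=[
    [[0,0,0,0,0,0],[0,0,0,0,0,0],[0,0,0,0,0,0]],
  ],
)

```text
time: 39.35
tool_pos: [486.2, 394.5, 5.1]
tcp_rot: [180.0, 0.0, 175.2]
ft_force: [-0.3, -0.6, 2.5]
finger_gap: 59.6
grip_force: 34.6
```

```bash
python3 -c "
from h import *
s=sensors.sense();print(s['tool_pos'],s['tcp_rot'],s['ft_force'],s['finger_gap'])
p=s['tool_pos']; plan([(p[0],p[1],p[2]+30,175.2),(p[0]+456-488,406,p[2]+30,175.2),(p[0]+456-488,406,p[2]+1,175.2)],15,7.5)"
```

```text
[486.221472   394.51502488   5.10509734] [1.79988710e+02 1.84860086e-02 1.75247338e+02] [-0.26793638 -0.55787477  2.52680218] 59.596604128489766
[[[0.0,0.0,-1.0,0.0,0.0,0.02],[0.0,0.0,-2.0,0.0,0.0,0.03],[0.0,0.0,-3.0,0.0,0.0,0.05]]]
--
[[[1.09,0.29,-0.0,0.0,0.0,-0.0],[2.19,0.58,-0.0,0.0,0.0,-0.0],[3.28,0.88,-0.0,0.0,0.0,-0.0]]]
--
[[[0.0,0.0,1.45,0.0,0.0,-0.0],[0.0,0.0,2.9,0.0,0.0,-0.0]]]
--
```

Call:
play_rows(
  motion=[
    [[0,0,-1,0,0,0],[0,0,-2,0,0,0],[0.5,0.1,-3,0,0,0],[1.5,0.4,-3,0,0,0],[2.5,0.6,-3,0,0,0]],
  ],
)

```text
time: 39.85
tool_pos: [461.1, 403.1, 35.5]
tcp_rot: [179.9, 0.0, 175.2]
ft_force: [-0.1, -0.2, -2.0]
finger_gap: 59.7
grip_force: 34.2
```

Call:
play_rows(
  motion=[
    [[0.5,0.2,0,0,0,0],[0.8,0.3,0,0,0,0],[0.8,0.3,1,0,0,0],[0.8,0.3,2,0,0,0],[0.8,0.3,2.6,0,0,0]],
  ],
)

```text
time: 40.35
tool_pos: [453.2, 405.3, 6.7]
tcp_rot: [-179.9, -0.1, 175.2]
ft_force: [-0.3, -0.0, -1.5]
finger_gap: 59.6
grip_force: 34.2
```

Call:
play_rows(
  motion=[
    [[0,0,0.2,0,0,0],[0,0,0.3,0,0,0],[0,0,0.3,0,0,0]],
  ],
)

```text
time: 40.65
tool_pos: [454.1, 406.1, 5.7]
tcp_rot: [180.0, 0.0, 175.2]
ft_force: [0.2, -0.4, -0.5]
finger_gap: 59.7
grip_force: 34.2
```

Call:
play_rows(
  motion=[
    [[0,0,0,0,0,0],[0,0,0,0,0,0],[0,0,0,0,0,0],[0,0,0,0,0,0]],
  ],
  jaw=1,
)

```text
time: 41.05
tool_pos: [454.1, 406.3, 6.0]
tcp_rot: [180.0, 0.0, 175.2]
ft_force: [0.8, -0.5, -0.1]
finger_gap: 85.3
grip_force: 0.0
```

Call:
play_rows(
  motion=[
    [[0,0,-3,0,0,0],[0,0,-7,0,0,0],[0,0,-11,0,0,0],[0,0,-15.5,0,0,0],[0,0,-20,0,0,0]],
  ],
)

```text
time: 41.55
tool_pos: [453.6, 405.9, 207.5]
tcp_rot: [-180.0, -0.0, 175.2]
ft_force: [0.6, 0.1, 0.2]
finger_gap: 85.5
grip_force: 0.0
```

Call:
play_rows(
  motion=[
    [[0,-4,0,0,0,0],[0,-8,0,0,0,0],[0,-12,0,0,0,0],[0,-16,0,0,0,0],[0,-20,0,0,0,0]],
  ],
)

```text
time: 42.05
tool_pos: [437.0, 205.4, 206.0]
tcp_rot: [180.0, 0.0, 175.3]
ft_force: [0.8, -0.3, 0.1]
finger_gap: 85.4
grip_force: 0.0
```

Call:
play_rows(
  motion=[
    [[0,-4,0,0,0,0],[0,-8,0,0,0,0],[0,-12,0,0,0,0],[0,-16,0,0,0,0],[0,-20,0,0,0,0]],
  ],
)

```text
time: 42.55
tool_pos: [420.4, 6.1, 206.1]
tcp_rot: [-180.0, 0.1, 175.3]
ft_force: [1.3, -0.5, -0.2]
finger_gap: 84.9
grip_force: 0.0
```

Call:
play_rows(
  motion=[
    [[0,-4,0,0,0,0],[0,-8,0,0,0,0],[0,-10,0,0,0,0],[0,-10,0,0,0,0],[0,-10,0,0,0,0]],
  ],
)

```text
time: 43.05
tool_pos: [412.4, -92.1, 205.9]
tcp_rot: [180.0, 0.0, 175.2]
ft_force: [-0.4, -0.6, -0.1]
finger_gap: 85.3
grip_force: 0.0
```

Run:
```python
from h import *
a=snap('scene','s12'); b=snap('top','t12')
Y=((16,110,110),(36,255,255)); B=((100,140,70),(125,255,255))
dial(b,'an top',(250,222,280,252),Y,z=118); dial(b,'pol top',(322,235,352,265),B,z=118)
for s,bx in((b,(185,240,232,300)),(a,(190,280,300,380))):
    c,st,m=blob(s,(0,0,150),(180,60,255),bx); print('band',c,st,ray(s,*c,29).round(1))
A=a['pixels'][:,:,::-1];T=b['pixels'][:,:,::-1];rz=lambda m,w,h:cv2.resize(m,(w,h),interpolation=cv2.INTER_CUBIC)
im=np.vstack([rz(A[170:390,150:470],800,550)[:, :]]); 
im[-200:, :200]=rz(T[232:317,160:245],200,200)
cv2.imwrite('pics/c11.png',im)
```

```text
an top body [554.4 220.1 118. ] 38.3125 red [560.1 205.2 118. ] 6.6875 len 15.9 az 290.8
pol top body [526.   26.5 118. ] 34.875 red [509.5  20.6 118. ] 8.6875 len 17.6 az 199.9
band [199.18229167 284.69270833] [189 279  22  12 192] [427.1 408.1  29. ]
band [237.64676617 344.67661692] [224 337  28  16 201] [425.9 409.4  29. ]
```

View pics/c11.png

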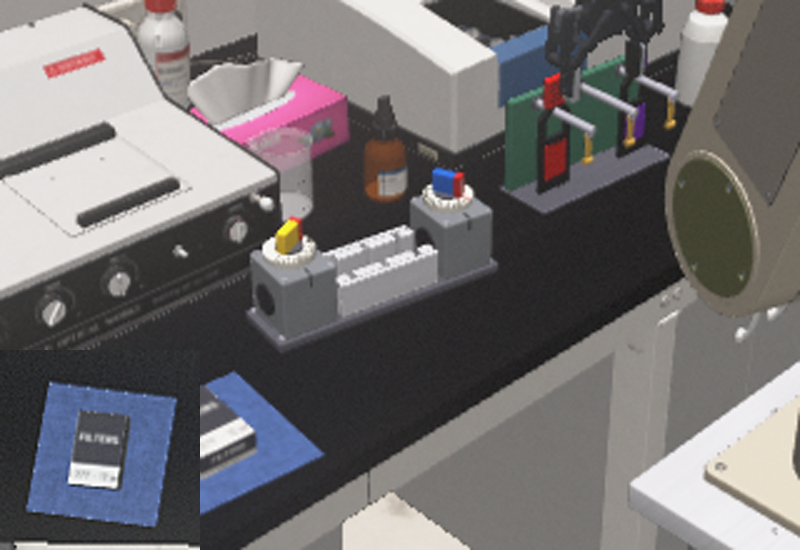

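The carton is back in the middle of the mat and both paddles hang locked. The dials read about 120 and 30, and the arm is clear. Handing in.

```bash
python3 -c "
from h import *
print(job.hand_in())"
```

```text
the job is handed in; nothing more can be done
None
```

The job is handed in: the carton lies in the middle of the mat (re-centred after it was knocked aside), the red and violet paddles hang on the left and right pegs with the flaps dropped, and the last camera check put the polariser within about 1° of 30 and the analyser within about 1° of 120. The judging result was not shown.

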